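Draw the strainers for cleaning

ROBOT

A 7-joint arm with a two-finger parallel gripper is mounted at the origin on the work surface. World frame = base frame: x ahead of the robot, y to its left, z up, the work surface at z = 0. Lengths are in m, angles in degrees, forces in N, time in s.
With the tool pointing down it reaches from about 0.375 to 0.925 m from the base axis. Payload 3.1 kg.
Tool frame: the origin (TCP) lies on the centre line of the jaws, within the pads' length; the fingertips stand 14 mm ahead of it and the grasp point (between the pads) lies 5 mm behind it; z points along the fingers, y is the line along which they close (so a half turn about z gives the same grasp; the last joint's range is limited). The gripper opens to 85 mm and grips with 20 to 120 N. Pads are 22 mm wide; open, the fingers measure 114 mm over their backs; the gripper's body (76 mm by 85 mm) begins 54 mm behind the grasp point. The pads swing forward as they close: fully open they stand 13 mm farther back than shut.
Start: joints at [-72.697, 21.939, 2.515, 91.553, -1.026, 66.532, -2.859], TCP at [0.253, 0.599, 0.245] pointing down, gripper open.
Joint ranges: [-149.38, 149.38], [-23.57, 123.04], [-84.95, 90], [0, 143.3], [-89.99, 269.99], [3.08, 112.72], [-163.45, 163.45]. Speed limits (degrees/s): [159.86, 159.86, 180, 180, 180, 180, 180].

INTERFACE

Orientations are given as [roll, pitch, yaw] about the fixed x, y, z axes, in that order (R = Rz(yaw) Ry(pitch) Rx(roll)).
In Python, from workcell import read_state, capture, close_job, look_for, cut_out, place_of gives the robot as it stands.
- The arm moves only by the tool carry_out, never from a script. Its argument "series" is one flat list of numbers, 6 for each row, row after row: the shift along the tool's x, y, z in m, then the turn, a rotation vector about the tool's x, y, z in rad. A call has 1 to 5 rows; each row is the pose to reach, as a shift and turn from the pose commanded when the call began, along the tool's axes at that moment; what a row does not reach only later rows make up. A row lasts 1/10 s, in which the tool goes at most 50 mm and 8.59 degrees, less where a joint would pass 70% of its speed; a pose out of reach is approached as far as the arm can. A call with a gripper value outside its range is refused whole. "jaw" is the opening, from -1 (shut) to 1 (fully open), set as the call begins (left out, the last holds). The fingers move at their own pace and stop on an object; "grip_force" is the grip in N (left out, the last holds). Time passes only in rows, so rows that repeat a pose let the fingers close. It gives the time, the measured TCP pose, the force, the opening and the grip force at its end, in the units of the state.
- read_state(): the state, without advancing time (a new reading comes with each control period).
- capture(name): name is "scene" or "top" or "wrist"; returns a dict with "image" (400x640x3 uint8, red, green, blue), "depth" (400x640 float32, m along the optical axis (not along the pixel's ray), 0 where there is no reading), "vertical_fov" (degrees; the focal length in pixels is half the picture's height over the tangent of half this angle, whatever the lens; pixels are square), "cx", "cy" (the principal point, pixels), "R" (3x3) and "t" (3): a world point X has camera coordinates R X + t. Camera axes: x right, y down, z forward; pixel columns grow to the right and rows downward; lengths in m; the calibration is good to about 2 mm. The wrist camera is an equidistant fisheye: a pixel r from the principal point sees the ray r / f radians off the axis. A picture is of the moment at which its call begins.
- close_job(): hands the job in; it is judged then, once.
Trained networks look in the newest picture that a camera, given by its name, has taken for a name from the list of things; names that differ only in an ending like _2 or _b are one class to them, and where a whole thing is asked for, a point or a joint stands for the part that bears it (a point fixed in the world has none). Each returns a list of dicts, best first, with "score" (0 to 1); they miss things now and then, are a little off and sometimes report something else, mostly with a low value. They report only what shows in the picture. A call takes as long as a camera call. They do not tell look-alikes from the thing itself.
- look_for(camera, label): "at" ([x, y, z] in m, in world coordinates, good to about 4 mm: the middle of the surface that is visible of it).
- cut_out(camera, label): "mask" (400x640 bool, what is visible of it).
- place_of(camera, label): "at" ([x, y, z] in m, in world coordinates, good to about 4 mm: a listed point, or the origin of a listed thing).
The state is a dict: "clock": time; "q": joint angles; "dq": joint speeds; "tau": joint torques, N m; "ee_pos": TCP position; "ee_rot": TCP orientation; "force": force on the tool from outside, world axes, zero at the start; "moment": the same for the moment, N m; "opening": opening from 0.0 (shut) to 1.0 (fully open); "grip_force": force on a finger pad.
Only numpy, scipy, OpenCV 4.12 (cv2) and the standard library are available. Lean on these libraries where they do the work, as an engineer would, in place of code of your own. Each camera call takes 0.05 s, during which the arm holds its last target. There are 200 camera calls.

TASK

The strainers in the filter housing are due for cleaning: turn the housing's keeper knob counterclockwise until it clicks over and all bores are open, then take the hook tool from its stand and use it, not the fingers, to draw every strainer out of its bore by its loop and stand them all upright in the steel tray without dropping any. When all are out, hang the hook back in its stand, hook down, and turn the keeper clockwise past its click until it is fully home over the bores again. Leave the other things on the bench where they are.

Things in the scene. Friction and masses are not known exactly. Their poses are not given: they have to be found in the camera images.
- housing: aluminium filter housing, block 150 x 166 x 90 mm (its x, y, z) fixed to the bench; origin at the centre of its underside. Three vertical bores, 48 mm wide, 80 mm deep (floor 10 mm above the underside); each may hold a strainer or be empty. On its top, at (25, 66) mm, an 18 mm wide post, 16 mm high, with a sprung strut from it to the keeper (the click).
- housing_bore0 (a point): centre of the mouth of a bore, on the housing's top, at (39, 0) mm in the housing's x, y
- housing_bore1 (a point): centre of the mouth of a bore, on the housing's top, at (-39, 45) mm in the housing's x, y
- housing_bore2 (a point): centre of the mouth of a bore, on the housing's top, at (-39, -45) mm in the housing's x, y
- keeper (a joint): turn of the keeper, rad: 0 = shut (an arm over the middle of each bore, nothing can come out), 1.05 = fully open (arms between the bores), counterclockwise from above positive, hard stops at both ends. A sprung over-centre strut resists with up to about 0.14 N m until 0.53 rad, there it clicks over and springs on to the other stop; the same going back. It rests only at the two ends.
- keeper_grip (a point): centre of the keeper's black bar grip, on its vertical turning axis at (-13, 0) mm of the housing, 30 mm above the housing's top; x along the bar, z up, turns with the keeper. Bar 44 mm long, 14 mm wide, 22 mm high (top 11 mm above this point). Below it a hub of 16 mm radius and three steel arms 20 x 62 mm, 2 to 8 mm above the housing's top.
- hook_tool: hook tool, 0.12 kg, z up when hanging in its stand (its start). Origin at the centre of the underside of its round steel flange (36 mm wide, 5 mm thick). Above the flange a black upright handle, 26 mm (x) by 12 mm (y), 5 to 49 mm above the origin. Below, a straight 4 mm rod runs down on the axis to the hook, which points to the tool's +x.
- hook_throat (a point): on the hook tool, middle of the hook's inner floor, at (5.5, 0, -108) mm in the tool's frame. The hook is 4 mm round bar: from the rod 11 mm towards +x, then turned up 8 mm (centre lines). Lowest point 112 mm, upturned tip's top 100 mm below the tool's origin; throat 7 mm wide between rod and tip.
- stand: tool stand fixed to the bench; origin at the centre of its underside. Base 90 x 100 x 8 mm and two upright plates along its x, each 70 mm long, 10 mm thick, tops 135 mm above the origin, with a slot 22 mm wide between them, centred on its x axis, open above and at both ends. The tool's rod hangs in the slot, its flange rests on the plates' tops.
- tray: loose open steel tray, 140 x 230 x 30 mm outside (its x, y, z), walls and floor 4 mm thick, 0.9 kg; origin at the centre of its underside. Empty at the start.
- strainer0: brass strainer, about 0.09 kg, absent in some runs; origin at the centre of its underside, z up. Round body 44 mm wide, 22 mm high, with a rigid wire loop standing on it (see its loop point). All are alike. It starts standing on the floor of a bore, its loop about 30 mm below the mouth, turned to any angle.
- strainer1: brass strainer, about 0.09 kg, absent in some runs; origin at the centre of its underside, z up. Round body 44 mm wide, 22 mm high, with a rigid wire loop standing on it (see its loop point). All are alike. It starts standing on the floor of a bore, its loop about 30 mm below the mouth, turned to any angle.
- strainer2: brass strainer, about 0.09 kg, absent in some runs; origin at the centre of its underside, z up. Round body 44 mm wide, 22 mm high, with a rigid wire loop standing on it (see its loop point). All are alike. It starts standing on the floor of a bore, its loop about 30 mm below the mouth, turned to any angle.
- strainer0_loop (a point): middle of the underside of the cross bar of the strainer's wire loop, 46 mm above the strainer's origin. 3.5 mm wire in the strainer's y-z plane: posts at y = +-11 mm (centres), straight bar along y, its top 49.5 mm above the origin. Free opening 18.5 mm wide, 24 mm high, passed along the strainer's x axis from either side.
- strainer1_loop (a point): middle of the underside of the cross bar of the strainer's wire loop, 46 mm above the strainer's origin. 3.5 mm wire in the strainer's y-z plane: posts at y = +-11 mm (centres), straight bar along y, its top 49.5 mm above the origin. Free opening 18.5 mm wide, 24 mm high, passed along the strainer's x axis from either side.
- strainer2_loop (a point): middle of the underside of the cross bar of the strainer's wire loop, 46 mm above the strainer's origin. 3.5 mm wire in the strainer's y-z plane: posts at y = +-11 mm (centres), straight bar along y, its top 49.5 mm above the origin. Free opening 18.5 mm wide, 24 mm high, passed along the strainer's x axis from either side.
- pen_pot: bystander: wooden pot, 72 mm wide, 95 mm high
- spray_can: bystander: spray can, 52 mm wide, 170 mm high
- driver: bystander: screwdriver lying on the bench
- spanner: bystander: flat spanner lying on the bench
- parts_bin: bystander: blue open plastic bin, 100 x 75 x 45 mm
- fitting: bystander: brass fitting, 36 mm wide, 42 mm high
- oil_jar: bystander: amber jar, 52 mm wide, 75 mm high
Not all that is in view belongs to the job. Leave any yellow look-alike of the housing alone.

How it is judged (in metres and radians):
On the way, in this order (a step that is already met when the one before it is completed fails the run):
1. the keeper has been turned past its click to fully open (value of joint keeper above 0.95 rad), for 0.2 s.
2. all strainers stand upright in the tray (x of strainer0 in the frame of tray between -0.056 and 0.056 m and y of strainer0 in the frame of tray between -0.1 and 0.1 m and z of strainer0 in the frame of tray between -0.005 and 0.014 m and angle between each of strainer0, strainer1, strainer2's own z axis and vertical below 0.25 rad and linear speed of each of strainer0, strainer1, strainer2 below 0.03 m/s and x of strainer1 in the frame of tray between -0.056 and 0.056 m and y of strainer1 in the frame of tray between -0.1 and 0.1 m and z of strainer1 in the frame of tray between -0.005 and 0.014 m and x of strainer2 in the frame of tray between -0.056 and 0.056 m and y of strainer2 in the frame of tray between -0.1 and 0.1 m and z of strainer2 in the frame of tray between -0.005 and 0.014 m), for 0.2 s.
3. the hook tool hangs in its stand again and the keeper is shut (z of hook_tool in the frame of stand between 0.129 and 0.142 m and x of hook_tool in the frame of stand between -0.035 and 0.035 m and y of hook_tool in the frame of stand between -0.011 and 0.011 m and angle between hook_tool's own z axis and vertical below 0.15 rad and linear speed of hook_tool below 0.03 m/s and value of joint keeper below 0.1 rad), for 0.2 s.
At the end, for the whole second after the job is handed in: Every strainer present stands upright (within 0.25 rad) and at rest on the tray's floor, the hook tool hangs upright (within 0.15 rad) by its flange in the slot of its stand, and the keeper is shut again (below 0.1 rad) (all of step 2 and all of step 3); the robot touches nothing.
It fails at once if the fingers touch a strainer that is in its bore ((contact force between the fingers and strainer0 above 0.5 N and horizontal distance between strainer0 and housing below 0.085 m and height (world z) of strainer0 below 0.08 m) or (contact force between the fingers and strainer1 above 0.5 N and horizontal distance between strainer1 and housing below 0.085 m and height (world z) of strainer1 below 0.08 m) or (contact force between the fingers and strainer2 above 0.5 N and horizontal distance between strainer2 and housing below 0.085 m and height (world z) of strainer2 below 0.08 m)).
It fails at once if a strainer is dropped or flung (linear speed of any of strainer0, strainer1, strainer2 above 1 m/s).
It fails at once if another thing on the bench is shifted by more than 5 cm or knocked over (distance of any of pen_pot, spray_can, driver, spanner, parts_bin, fitting, oil_jar from where it was at the start of the episode above 0.05 m or angle between any of pen_pot, spray_can, parts_bin, fitting, oil_jar's own z axis and vertical above 0.6 rad).
Of strainer0, strainer1, strainer2 only 2 to 3 are there at a start; the rules pass over those that are not, and their reading is None.
At some moment in a run one of tray may be knocked a few centimetres aside while the robot is not near it.
It also fails if it takes over 210 s, if anything falls off the work surface, if the arm or the gripper's body presses on something with over 40 N, if the wrist force passes 120 N, or if a joint passes its speed limit or range.

## Working session

There is one attempt and no reset: what is moved stays moved. The work goes in short steps, Python scripts to look and compute and a tool call to move; the robot and the scene stay as the last step left them, time stands still between calls to the robot, and variables do not carry over. Pictures are saved under pics/ and viewed, at most 14 in all, crops included, and the job is handed in when it is done.

Besides the shell and the picture viewer there is one more tool, called after "Emit:" by a JSON object that holds its "fn" and its "kwargs", one argument or row to a line. carry_out: Moves the arm, as the interface text tells. Its arguments: {"type":"object","properties":{"series":{"type":"array","items":{"type":"number"}},"jaw":{"type":"number"},"grip_force":{"type":"number"}},"required":["series"]}

```bash
mkdir -p pics; ls; cat > h.py <<'E'
import numpy as np, cv2
from workcell import *
from scipy.spatial.transform import Rotation as Rn
np.set_printoptions(precision=4,suppress=True)
def save(c,n,crop=None,s=1):
    im=c["image"][...,::-1]
    if crop: x0,y0,x1,y1=crop; im=im[y0:y1,x0:x1]
    cv2.imwrite("pics/"+n,cv2.resize(np.ascontiguousarray(im),None,fx=s,fy=s,interpolation=cv2.INTER_CUBIC))
def foc(c): return 200/np.tan(np.radians(c["vertical_fov"])/2)
def cloud(c):
    f=foc(c); v,u=np.mgrid[:400,:640]; d=c["depth"]
    P=np.stack([(u-c["cx"])/f*d,(v-c["cy"])/f*d,d],-1)
    return (P-c["t"])@c["R"]
def pix(c,X):
    p=c["R"]@np.array(X)+c["t"]; return foc(c)*p[:2]/p[2]+[c["cx"],c["cy"]]
E
python3 - <<'E'
from h import *
print(read_state())
for n in ["scene","top"]:
    c=capture(n); save(c,n+"0.png"); print(n,c["vertical_fov"],c["R"],c["t"])
    for l in ["housing","keeper_grip","hook_tool","hook_throat","stand","tray","housing_bore0","housing_bore1","housing_bore2","strainer0_loop","pen_pot","spray_can","oil_jar","parts_bin"]:
        print(l,[(np.round(r["at"],3).tolist(),round(r["score"],2),pix(c,r["at"]).round()) for r in place_of(n,l)][:4])
E
```

```text
pics
{'clock': 0.0, 'q': array([-72.6978,  21.9904,   2.5109,  91.6508,  -1.0268,  66.5316,
        -2.8593]), 'dq': array([ 0.0301,  0.0716, -0.0631, -0.0356, -0.1095, -0.067 ,  0.0414]), 'tau': array([  0.    , -43.3444,   1.0245, -24.9513,   0.0107,   0.0113,
        -0.    ]), 'ee_pos': array([0.2526, 0.5979, 0.2439]), 'ee_rot': array([-179.8498,    0.0067,  157.0986]), 'force': array([-0.4233, -0.1926,  0.6663]), 'moment': array([-0.0231,  0.0027, -0.0202]), 'grip_force': 0.0, 'opening': 0.9991547819796451}
scene 54.35504770016731 [[ 0.3235  0.9461  0.0164]
 [ 0.5873 -0.1872 -0.7874]
 [-0.7419  0.2644 -0.6162]] [-0.1323 -0.2141  1.5594]
housing [([0.233, -0.428, -0.001], 0.96, array([178., 206.])), ([0.484, 0.001, 0.001], 0.89, array([327., 227.])), ([0.244, 0.353, -0.001], 0.85, array([394., 169.]))]
keeper_grip [([0.227, -0.436, 0.126], 0.89, array([167., 172.])), ([0.229, 0.346, 0.12], 0.77, array([394., 138.])), ([0.472, -0.001, 0.118], 0.63, array([327., 194.]))]
hook_tool [([0.489, -0.363, 0.137], 0.77, array([199., 217.]))]
hook_throat []
stand [([0.497, -0.361, -0.006], 
[... 2047 characters left out ...]
308.])), ([0.455, -0.05, 0.091], 0.94, array([322., 217.])), ([0.23, 0.294, 0.087], 0.91, array([206., 293.])), ([0.271, -0.419, 0.09], 0.9, array([446., 279.]))]
housing_bore2 [([0.188, 0.373, 0.091], 0.95, array([178., 308.])), ([0.455, -0.05, 0.091], 0.94, array([322., 217.])), ([0.23, 0.294, 0.087], 0.91, array([206., 293.])), ([0.271, -0.419, 0.09], 0.9, array([446., 279.]))]
strainer0_loop [([0.521, 0.009, 0.058], 0.59, array([303., 197.]))]
pen_pot []
spray_can [([0.799, -0.03, 0.003], 0.96, array([316., 116.])), ([0.477, 0.348, -0.003], 0.44, array([200., 212.]))]
oil_jar [([0.29, -0.25, 0.001], 0.8, array([384., 270.]))]
parts_bin [([0.733, 0.096, 0.006], 0.87, array([278., 135.]))]
```

```bash
python3 - <<'E'
import cv2
i=cv2.imread("pics/top0.png")
cv2.imwrite("pics/top0c.png",cv2.resize(i[150:330],None,fx=1.25,fy=1.25)) 
cv2.imwrite("pics/h0.png",cv2.resize(i[160:260,255:365],None,fx=5,fy=5,interpolation=2))
E
```

```text
(no output)
```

View pics/scene0.png

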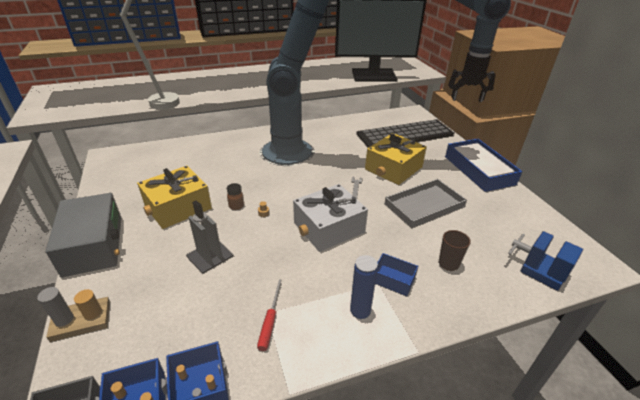

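View pics/top0.png

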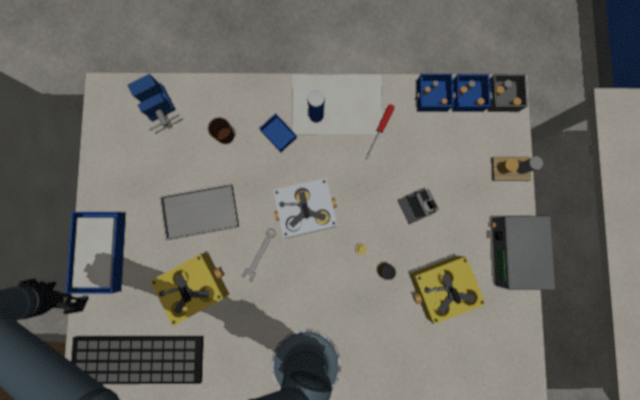

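View pics/h0.png

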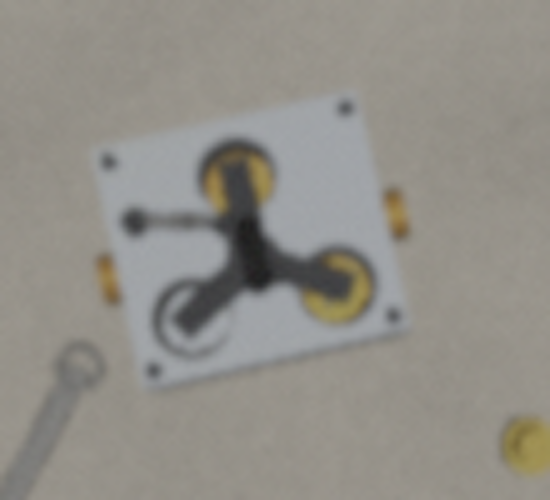

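The aluminium housing is at top px (305,209). The yellow look-alikes are at (190,287) and (447,288), and I'll leave them alone. The enlarged crop shows bore0 at (302,196) and bore2 at (323,217) with brass in them. Bore1 at (294,224) looks empty, and the post at (282,204) fits the description. I'll go above it now.

```bash
cat >> h.py <<'E'
def plan(p,yaw,step=.05,deg=8.5,start=None,per=5):
    "rows (shift, rotvec in tool axes) from the current pose to p, yaw with the tool down"
    s=read_state(); p0,R0=start or (s["ee_pos"],Rn.from_euler("xyz",s["ee_rot"],degrees=True))
    T=Rn.from_euler("xyz",[180,0,yaw],degrees=True); p=np.array(p,float)
    rv=(R0.inv()*T).as_rotvec(); n=int(max(1,np.ceil(np.linalg.norm(p-p0)/step),np.ceil(np.degrees(np.linalg.norm(rv))/deg)))
    for k in range(0,n,per):
        Ra=R0*Rn.from_rotvec(rv*k/n); out=[]
        for j in range(k+1,min(k+per,n)+1):
            out+=[*np.round(Ra.inv().apply((p-p0)*(j-k)/n),4),*np.round(rv*(j-k)/n,3)]
            
        print([float(x)+0 for x in out])
E
python3 - <<'E'
from h import *
plan([.475,0,.36],13)
E
```

```text
[-0.0257, -0.0274, -0.0067, 0.0, 0.0, 0.148, -0.0515, -0.0547, -0.0135, 0.0, 0.0, 0.296, -0.0772, -0.0821, -0.0202, 0.0, 0.0, 0.444, -0.1029, -0.1094, -0.027, 0.0, 0.0, 0.592, -0.1287, -0.1368, -0.0337, 0.0, 0.0, 0.74]
[-0.0375, -0.0029, -0.0068, 0.0, 0.0, 0.148, -0.0749, -0.0057, -0.0135, 0.0, 0.0, 0.296, -0.1124, -0.0086, -0.0203, 0.0, 0.0, 0.444, -0.1498, -0.0115, -0.027, 0.0, 0.0, 0.592, -0.1873, -0.0143, -0.0338, 0.0, 0.0, 0.74]
[-0.0296, 0.0231, -0.0068, 0.0, 0.0, 0.148, -0.0592, 0.0463, -0.0135, 0.0, 0.0, 0.296, -0.0888, 0.0694, -0.0203, 0.0, 0.0, 0.444, -0.1184, 0.0925, -0.027, 0.0, 0.0, 0.592, -0.148, 0.1157, -0.0338, 0.0, 0.0, 0.74]
[-0.0063, 0.037, -0.0068, 0.0, 0.0, 0.148, -0.0125, 0.0741, -0.0135, 0.0, 0.0, 0.296]
```

Emit:
{"fn": "carry_out", "kwargs": {
  "series": [-0.026,-0.027,-0.007,0,0,0.148,-0.051,-0.055,-0.013,0,0,0.296,-0.077,-0.082,-0.02,0,0,0.444,-0.103,-0.109,-0.027,0,0,0.592,-0.129,-0.137,-0.034,0,0,0.74]
}}

```text
clock: 2.0
ee_pos: [0.319, 0.421, 0.2797]
ee_rot: [180.0, -0.0, 114.4]
force: [1.0, -0.1, 0.5]
opening: 0.996
grip_force: 0.0
```

Emit:
{"fn": "carry_out", "kwargs": {
  "series": [-0.037,-0.003,-0.007,0,0,0.148,-0.075,-0.006,-0.014,0,0,0.296,-0.112,-0.009,-0.02,0,0,0.444,-0.15,-0.012,-0.027,0,0,0.592,-0.187,-0.014,-0.034,0,0,0.74]
}}

```text
clock: 2.5
ee_pos: [0.3842, 0.2449, 0.3138]
ee_rot: [180.0, -0.0, 71.9]
force: [1.1, 0.3, 0.1]
opening: 1.005
grip_force: 0.0
```

Emit:
{"fn": "carry_out", "kwargs": {
  "series": [-0.03,0.023,-0.007,0,0,0.148,-0.059,0.046,-0.013,0,0,0.296,-0.089,0.069,-0.02,0,0,0.444,-0.118,0.093,-0.027,0,0,0.592,-0.148,0.116,-0.034,0,0,0.74]
}}

```text
clock: 3.0
ee_pos: [0.4498, 0.0688, 0.3479]
ee_rot: [-180.0, -0.1, 29.6]
force: [0.7, 0.1, -0.4]
opening: 1.002
grip_force: 0.0
```

Emit:
{"fn": "carry_out", "kwargs": {
  "series": [-0.006,0.037,-0.007,0,0,0.148,-0.013,0.074,-0.014,0,0,0.296,-0.013,0.074,-0.014,0,0,0.296]
}}

```text
clock: 3.3
ee_pos: [0.4767, -0.0072, 0.363]
ee_rot: [179.9, -0.2, 12.2]
force: [-0.2, -0.1, 0.9]
opening: 1.002
grip_force: 0.0
```

```bash
python3 - <<'E'
from h import *
s=read_state(); print(s["clock"],s["q"],s["ee_pos"],s["ee_rot"],s["force"])
c=capture("wrist"); save(c,"w1.png"); print(c["vertical_fov"],-c["R"].T@c["t"])
for l in ["housing","keeper_grip","housing_bore0","strainer0_loop","strainer0"]:
  for r in place_of("wrist",l)[:4]: print(l,np.round(r["at"],4),round(r["score"],2))
E
```

```text
3.3 [-42.3223  -4.8281  36.5    107.1978   3.0513  76.484  -84.4429] [ 0.4767 -0.0072  0.363 ] [179.8794  -0.2088  12.1795] [-0.1831 -0.0539  0.8922]
65.70646984690485 [0.5559 0.0107 0.4934]
housing [0.4858 0.0041 0.0016] 0.87
housing [ 0.2403  0.3481 -0.002 ] 0.77
housing [ 0.2388 -0.4283 -0.0014] 0.63
housing [ 0.4677 -0.      0.1218] 0.19
keeper_grip [0.2256 0.3387 0.1221] 0.82
keeper_grip [ 0.4692 -0.0009  0.1171] 0.64
keeper_grip [ 0.4526 -0.0499  0.0896] 0.17
housing_bore0 [ 0.2729 -0.4167  0.0916] 0.94
housing_bore0 [0.1874 0.3708 0.089 ] 0.85
housing_bore0 [ 0.1852 -0.4041  0.0936] 0.78
housing_bore0 [ 0.2215 -0.4859  0.09  ] 0.77
strainer0_loop [0.5213 0.0122 0.0555] 0.96
strainer0 [0.5257 0.0117 0.0087] 0.69
strainer0 [ 0.4597 -0.0478  0.008 ] 0.46
```

View pics/w1.png

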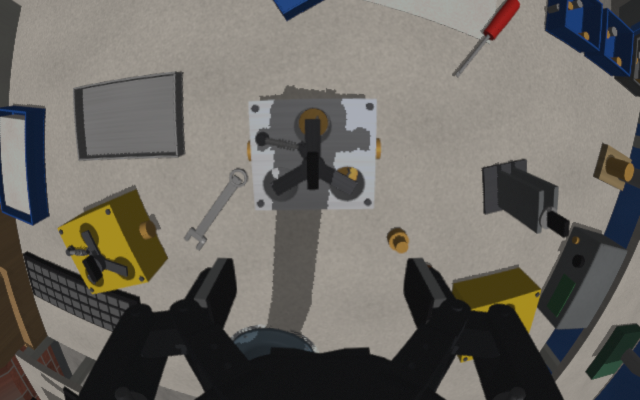

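```bash
cat >> h.py <<'E'
def wcloud(c):
    f=foc(c); v,u=np.mgrid[:400,:640]; x=u-c["cx"]; y=v-c["cy"]; r=np.hypot(x,y)+1e-9; th=r/f
    d=c["depth"]; k=d*np.tan(np.minimum(th,1.4))/r
    return (np.stack([x*k,y*k,d],-1)-c["t"])@c["R"]
def housing(P):
    m=(abs(P[...,2]-.09)<.006)&(np.hypot(P[...,0]-.485,P[...,1]-.003)<.125)
    q=(P[m][:,:2]*1e4).astype(np.float32); r=cv2.minAreaRect(q); return np.array(r[0])/10,np.array(r[1])/10,r[2],m.sum()
E
python3 - <<'E'
from h import *
for n in ["top","scene"]:
    print(n,housing(cloud(capture(n))))
print(housing(wcloud(capture("wrist"))))
E
```

```text
top (array([499.4388, -65.8345]), array([151.5505,  38.0304]), 6.562597751617432, np.int64(257))
scene (array([486.0272,   4.3685]), array([154.562 , 169.0524]), 13.155325889587402, np.int64(1329))
(array([483.0591,   2.8679]), array([150.1283, 167.1147]), 13.083849906921387, np.int64(9467))
```

```bash
python3 - <<'E'
from h import *
plan([.4723,.0006,.127],13.1)
E
```

```text
[-0.0005, -0.0001, 0.0468, 0.0, 0.0, 0.0, -0.0009, -0.0001, 0.0936, 0.0, 0.0, 0.0, -0.0014, -0.0002, 0.1404, 0.0, 0.0, 0.0, -0.0018, -0.0003, 0.1872, 0.0, 0.0, 0.0, -0.0023, -0.0003, 0.234, 0.0, 0.001, 0.0]
```

Emit:
{"fn": "carry_out", "kwargs": {
  "series": [-0.0005,0,0.047,0,0,0,-0.001,0,0.094,0,0,0,-0.0014,0,0.14,0,0,0,-0.002,0,0.187,0,0,0,-0.0023,0,0.218,0,0,0],
  "jaw": -0.1
}}

```text
clock: 4.25
ee_pos: [0.4706, -0.0003, 0.1402]
ee_rot: [-180.0, 0.2, 13.0]
force: [0.3, 0.3, 0.7]
opening: 0.449
grip_force: 0.0
```

Emit:
{"fn": "carry_out", "kwargs": {
  "series": [0,0,0.008,0,0,0,0,0,0.016,0,0,0,0,0,0.016,0,0,0]
}}

```text
clock: 4.55
ee_pos: [0.4735, -0.0005, 0.1277]
ee_rot: [180.0, -0.0, 13.0]
force: [1.0, 0.8, 0.1]
opening: 0.448
grip_force: 0.0
```

Emit:
{"fn": "carry_out", "kwargs": {
  "series": [0,0,0,0,0,0,0,0,0,0,0,0,0,0,0,0,0,0,0,0,0,0,0,0,0,0,0,0,0,0],
  "jaw": -1,
  "grip_force": 60
}}

```text
clock: 5.05
ee_pos: [0.4742, 0.0007, 0.1292]
ee_rot: [-179.9, -0.2, 13.0]
force: [-2.3, 2.4, 5.5]
opening: 0.147
grip_force: 60.8
```

Emit:
{"fn": "carry_out", "kwargs": {
  "series": [0,0,0,0,0,-0.14,0,0,0,0,0,-0.28,0,0,0,0,0,-0.42,0,0,0,0,0,-0.56,0,0,0,0,0,-0.7]
}}

```text
clock: 5.55
ee_pos: [0.4733, 0.002, 0.1292]
ee_rot: [-179.9, -0.2, 53.5]
force: [-5.1, 5.2, 9.3]
opening: 0.147
grip_force: 61.1
```

Emit:
{"fn": "carry_out", "kwargs": {
  "series": [0,0,0,0,0,-0.12,0,0,0,0,0,-0.24,0,0,0,0,0,-0.32,0,0,0,0,0,-0.34,0,0,0,0,0,-0.34]
}}

```text
clock: 6.05
ee_pos: [0.4726, 0.0025, 0.1292]
ee_rot: [-179.9, -0.3, 72.7]
force: [-5.5, 5.7, 10.2]
opening: 0.145
grip_force: 61.3
```

```bash
python3 - <<'E'
from h import *
s=read_state(); print(s)
E
```

```text
{'clock': 6.05, 'q': array([-30.0685,  12.1573,  27.383 , 122.1915,  -7.9702,  47.3015,
       -15.1032]), 'dq': array([-0.2751,  0.0302,  0.1957, -0.0473, -0.0809, -0.117 , -0.6552]), 'tau': array([  2.8398, -22.9295,   5.0884, -19.256 ,   1.1697,  -1.6759,
        -0.0407]), 'ee_pos': array([0.4726, 0.0025, 0.1292]), 'ee_rot': array([-179.8563,   -0.2563,   72.681 ]), 'force': array([-5.4561,  5.7022, 10.1658]), 'moment': array([1.2469, 1.0783, 0.0464]), 'grip_force': 61.3058602809906, 'opening': 0.1446824975236503}
```

Emit:
{"fn": "carry_out", "kwargs": {
  "series": [0,0,0,0,0,0,0,0,0,0,0,0,0,0,0,0,0,0],
  "jaw": 0.2
}}

```text
clock: 6.35
ee_pos: [0.4733, -0.0014, 0.1277]
ee_rot: [179.9, -0.0, 72.5]
force: [0.2, 0.8, 0.8]
opening: 0.597
grip_force: 0.0
```

Emit:
{"fn": "carry_out", "kwargs": {
  "series": [0,0,-0.03,0,0,0,0,0,-0.08,0,0,0,0,0,-0.13,0,0,0,0,0,-0.18,0,0,0,0,0,-0.22,0,0,0]
}}

```text
clock: 6.85
ee_pos: [0.4734, -0.0017, 0.3506]
ee_rot: [179.8, -0.1, 72.4]
force: [0.9, 0.2, -1.0]
opening: 0.603
grip_force: 0.0
```

Emit:
{"fn": "carry_out", "kwargs": {
  "series": [0,0,0,0,0,0.14,0,0,0,0,0,0.28,0,0,0,0,0,0.42,0,0,0,0,0,0.5,0,0,0,0,0,0.5]
}}

```text
clock: 7.35
ee_pos: [0.4728, -0.0015, 0.3471]
ee_rot: [180.0, 0.0, 43.8]
force: [0.4, 0.6, 0.6]
opening: 0.601
grip_force: 0.0
```

```bash
python3 - <<'E'
from h import *
s=read_state(); print(s["clock"],s["ee_pos"],s["ee_rot"])
for l in ["wrist"]:
  c=capture(l); save(c,"w2.png",(200,60,440,240),3)
  print(housing(wcloud(c)))
  for l in ["keeper_grip","housing_bore0","strainer0_loop","strainer0","hook_tool","stand"]:
    for r in place_of("wrist",l)[:5]: print(l,np.round(r["at"],4),round(r["score"],2))
np.savez("w2.npz",image=c["image"],depth=c["depth"],vertical_fov=c["vertical_fov"],cx=c["cx"],cy=c["cy"],R=c["R"],t=c["t"])
E
```

```text
7.35 [ 0.4728 -0.0015  0.3471] [179.9885   0.0096  43.8197]
(array([482.8912,   3.0637]), array([151.5723, 167.5208]), 12.754118919372559, np.int64(9057))
keeper_grip [0.2256 0.3416 0.1198] 0.82
keeper_grip [ 0.4719 -0.0031  0.1185] 0.73
housing_bore0 [0.2284 0.2944 0.0894] 0.98
housing_bore0 [0.1918 0.3695 0.0898] 0.96
housing_bore0 [0.5191 0.0113 0.0922] 0.84
housing_bore0 [ 0.272  -0.4156  0.0906] 0.74
housing_bore0 [0.4349 0.036  0.0881] 0.73
strainer0_loop [0.5219 0.0141 0.0578] 0.93
strainer0 [0.5208 0.0115 0.0118] 0.75
strainer0 [ 0.4563 -0.0453  0.0073] 0.59
strainer0 [0.4354 0.0356 0.0892] 0.25
hook_tool [ 0.484  -0.361   0.1386] 0.64
stand [ 0.4973 -0.3537  0.0006] 0.78
```

View pics/w2.png

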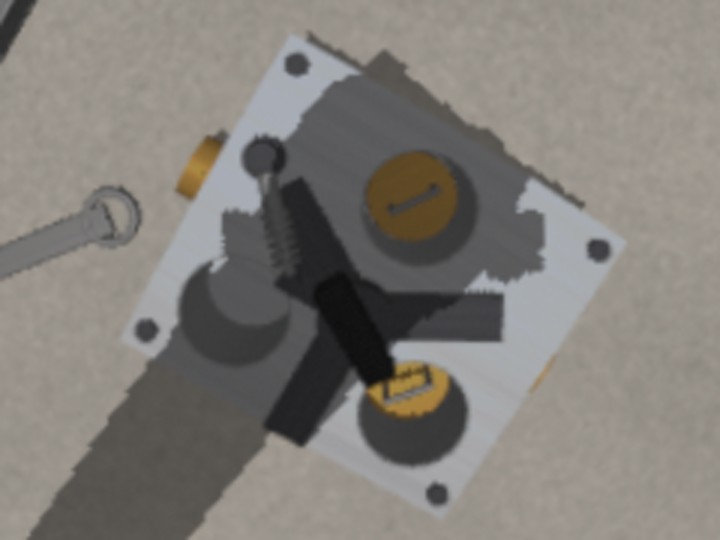

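The keeper is open. Bore1, on the left of the crop at (235,300), is empty. Bore0 shows its loop at crop (414,200) and bore2 at (408,378), partly behind the grip. Next I'll get the loop angles from depth.

```bash
cat >> h.py <<'E'
def loops(c):
    P=wcloud(c)
    for n,b in (("b0",[.521,.012]),("b2",[.456,-.049])):
        m=(P[...,2]>.051)&(P[...,2]<.064)&(np.hypot(P[...,0]-b[0],P[...,1]-b[1])<.019)
        q=P[m]
        if len(q)<6: print(n,len(q)); continue
        e=cv2.fitLine(q[:,:2].astype(np.float32),cv2.DIST_HUBER,0,1e-4,1e-4).ravel()
        a=np.array(e[:2]); t=(q[:,:2]-q[:,:2].mean(0))@a
        print(n,len(q),"bar mid",q[:,:2].mean(0)+a*(t.max()+t.min())/2,"len",np.ptp(t),"bar yaw",np.degrees(np.arctan2(a[1],a[0])),"z",np.median(q[:,2]))
E
python3 - <<'E'
from h import *
c=dict(np.load("w2.npz")); loops(c)
P=wcloud(c)
def ray(u,v,z):
    f=foc(c); x,y=u-c["cx"],v-c["cy"]; r=np.hypot(x,y); th=r/f
    d=np.array([x/r*np.sin(th),y/r*np.sin(th),np.cos(th)])@c["R"]; o=-c["R"].T@c["t"]
    return o+d*(z-o[2])/d[2]
for a in ((392,210),(436,190),(383,383),(430,365),(388,400),(430,382)): print(a,ray(200+a[0]/3,60+a[1]/3,.0595), P[int(60+a[1]/3),int(200+a[0]/3),2])
save(c,"w2b.png",(305,110,365,220),7)
E
```

```text
b0 41 bar mid [0.5215 0.0122] len 0.023433040782675517 bar yaw -21.111458 z 0.06062428888127919
b2 49 bar mid [ 0.4545 -0.0484] len 0.024707222652847145 bar yaw -26.559374 z 0.0602255629236166
(392, 210) [0.5112 0.0158 0.0595] 0.062097887611255766
(436, 190) [0.5315 0.0081 0.0595] 0.061916811358756124
(383, 383) [ 0.4502 -0.0377  0.0595] 0.034122734600345095
(430, 365) [ 0.4717 -0.0474  0.0595] 0.03293350514841979
(388, 400) [ 0.4459 -0.0452  0.0595] 0.05954199972127049
(430, 382) [ 0.4659 -0.0533  0.0595] 0.05991953676363727
```

View pics/w2b.png

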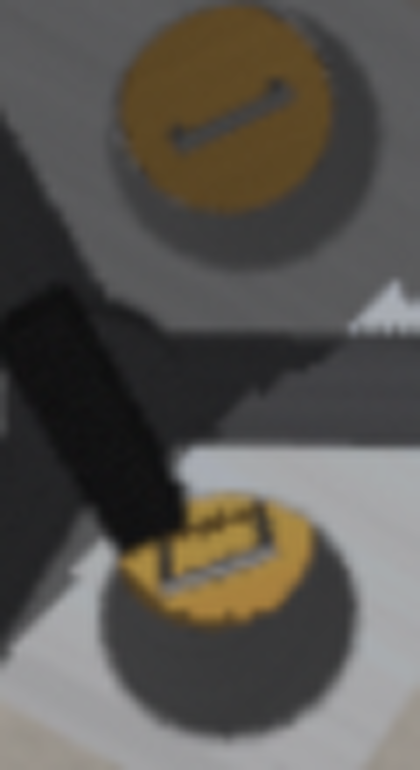

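```bash
cat >> h.py <<'E'
def rect(P,z0,z1,c0,r):
    m=(P[...,2]>z0)&(P[...,2]<z1)&(np.hypot(P[...,0]-c0[0],P[...,1]-c0[1])<r)
    if m.sum()<5: return m.sum()
    b=cv2.minAreaRect((P[m][:,:2]*1e4).astype(np.float32)); return (np.array(b[0])/10).round(1),(np.array(b[1])/10).round(1),round(b[2],1),m.sum()
E
python3 - <<'E'
from h import *
c=dict(np.load("w2.npz")); P=wcloud(c)
s=capture("scene"); S=cloud(s); t=capture("top"); T=cloud(t)
for n,Q in (("w",P),("s",S),("t",T)):
    for z in ((.002,.016),(.13,.139),(.142,.178),(.178,.19)): print(n,z,rect(Q,*z,[.495,-.357],.085))
for n in ("scene","top","wrist"): print(n,[(np.round(r["at"],3),r["score"]) for r in place_of(n,"tray")],[np.round(r["at"],3) for r in place_of(n,"hook_throat")])
print("tray s",rect(S,.02,.04,[.474,.344],.16)); print("tray t",rect(T,.02,.04,[.474,.344],.16)); print("tray w",rect(P,.02,.04,[.474,.344],.16))
E
```

```text
w (0.002, 0.016) (array([ 502.9, -338.5]), array([129.3, 168.7]), 66.0, np.int64(1812))
w (0.13, 0.139) (array([ 510.6, -350.9]), array([39.3, 44.2]), 24.1, np.int64(293))
w (0.142, 0.178) (array([ 498., -354.]), array([ 7.7, 25.9]), 27.1, np.int64(90))
w (0.178, 0.19) (array([ 497.9, -356.5]), array([1.6, 6.6]), 24.2, np.int64(12))
s (0.002, 0.016) (array([ 501.4, -355.5]), array([163.3, 153.9]), 89.9, np.int64(659))
s (0.13, 0.139) (array([ 499.9, -356.1]), array([72. , 42.6]), 23.5, np.int64(150))
s (0.142, 0.178) (array([ 493.2, -357.8]), array([27.5, 23.4]), 4.1, np.int64(93))
s (0.178, 0.19) (array([ 489.1, -360.5]), array([28.9, 12. ]), 30.7, np.int64(45))
t (0.002, 0.016) (array([ 495.5, -356.1]), array([162.5, 163.6]), 49.6, np.int64(656))
t (0.13, 0.139) (array([ 498.5, -357. ]), array([68.7, 41.9]), 24.5, np.int64(137))
t (0.142, 0.178) (array([ 490.3, -354.9]), array([17.3, 29.4]), 88.0, np.int64(41))
t (0.178, 0.19) (array([ 488.3, -361.6]), array([25.1, 12.8]), 27.6, np.int64(43))
scene [(array([ 0.472,  0.344, -0.005]), 0.78), (array([ 0.357, -0.171,  0.001]), 0.41)] []
top [(array([ 0.478,  0.346, -0.004]), 0.56), (array([0.734, 0.099, 0.003]), 0.17)] []
wrist [(array([ 0.476,  0.347, -0.001]), 0.64), (array([ 0.744, -0.239, -0.002]), 0.18)] [array([ 0.498, -0.353,  0.001]), array([ 0.457, -0.05 ,  0.008])]
tray s (array([434. , 337.3]), array([237. , 234.2]), 10.0, np.int64(585))
tray t (array([432.9, 335.6]), array([233.2, 231.8]), 10.5, np.int64(413))
tray w (array([420.7, 308. ]), array([177.6, 262.9]), 32.1, np.int64(1099))
```

```bash
python3 - <<'E'
from h import *
plan([.4885,-.361,.30],27)
E
```

```text
[-0.0298, 0.0338, 0.0059, 0.0, 0.0, 0.037, -0.0596, 0.0676, 0.0118, 0.0, 0.0, 0.074, -0.0894, 0.1014, 0.0177, 0.0, 0.0, 0.111, -0.1192, 0.1352, 0.0236, 0.0, 0.0, 0.147, -0.149, 0.1691, 0.0295, 0.0, 0.0, 0.184]
[-0.0231, 0.0387, 0.0059, 0.0, 0.0, 0.037, -0.0462, 0.0774, 0.0118, 0.0, 0.0, 0.074, -0.0693, 0.1161, 0.0177, 0.0, 0.0, 0.111]
```

Emit:
{"fn": "carry_out", "kwargs": {
  "series": [-0.03,0.034,0.006,0,0,0.037,-0.06,0.068,0.012,0,0,0.074,-0.089,0.101,0.018,0,0,0.111,-0.119,0.135,0.024,0,0,0.147,-0.149,0.169,0.03,0,0,0.184],
  "jaw": 0.2
}}

```text
clock: 8.6
ee_pos: [0.4825, -0.2275, 0.3174]
ee_rot: [180.0, -0.1, 33.3]
force: [0.7, 0.5, -0.6]
opening: 0.602
grip_force: 0.0
```

Emit:
{"fn": "carry_out", "kwargs": {
  "series": [-0.023,0.039,0.006,0,0,0.037,-0.046,0.077,0.012,0,0,0.074,-0.069,0.116,0.018,0,0,0.111,-0.069,0.116,0.018,0,0,0.111,-0.069,0.116,0.018,0,0,0.111]
}}

```text
clock: 9.1
ee_pos: [0.4878, -0.362, 0.2986]
ee_rot: [-180.0, 0.1, 26.8]
force: [-0.4, 0.9, 0.2]
opening: 0.6
grip_force: 0.0
```

```bash
python3 - <<'E'
from h import *
s=read_state(); print(s["clock"],s["ee_pos"],s["ee_rot"])
c=capture("wrist"); save(c,"w3.png",(180,120,460,330),2.8); W=wcloud(c)
for z in ((.13,.139),(.178,.19)): print(z,rect(W,*z,[.495,-.357],.085))
for l in ["hook_tool","hook_throat"]: print(l,[(np.round(r["at"],3),r["score"]) for r in place_of("wrist",l)])
E
```

```text
9.1 [ 0.4878 -0.362   0.2986] [-179.968     0.1043   26.8041]
(0.13, 0.139) (array([ 496.9, -358. ]), array([70. , 41.8]), 24.7, np.int64(1149))
(0.178, 0.19) (array([ 486.8, -361.5]), array([26.7, 11.5]), 28.7, np.int64(417))
hook_tool [(array([ 0.484, -0.362,  0.137]), 0.72)]
hook_throat [(array([ 0.493, -0.362,  0.026]), 0.55)]
```

View pics/w3.png

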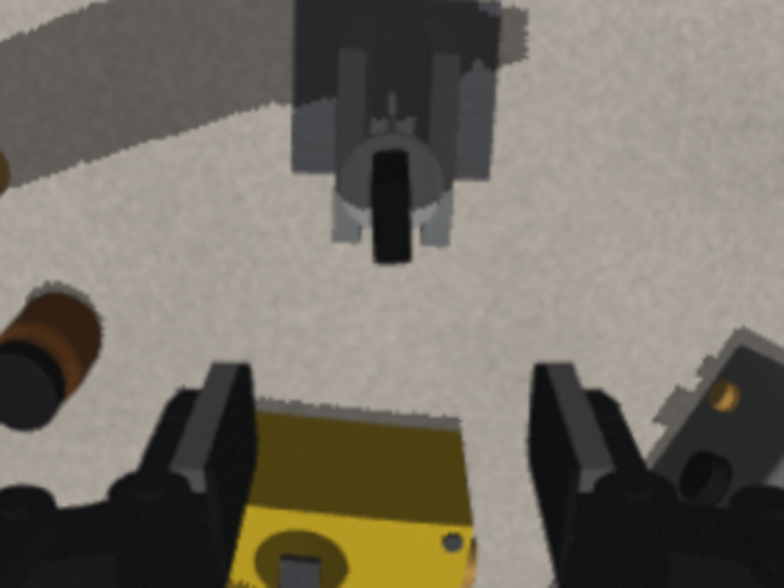

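Emit:
{"fn": "carry_out", "kwargs": {
  "series": [0.001,0,0.045,0,0,-0.025,0.001,0,0.09,0,0,-0.025,0.001,0,0.12,0,0,-0.025,0.001,0,0.138,0,0,-0.025,0.001,0,0.138,0,0,-0.025]
}}

```text
clock: 9.75
ee_pos: [0.4888, -0.3562, 0.1584]
ee_rot: [-179.6, 0.1, 28.6]
force: [-0.1, -0.1, -0.1]
opening: 0.599
grip_force: 0.0
```

Emit:
{"fn": "carry_out", "kwargs": {
  "series": [0,0,0,0,0,0,0,0,0,0,0,0,0,0,0,0,0,0,0,0,0,0,0,0,0,0,0,0,0,0],
  "jaw": -1,
  "grip_force": 80
}}

```text
clock: 10.25
ee_pos: [0.491, -0.3609, 0.1635]
ee_rot: [179.9, -0.2, 28.4]
force: [-0.2, 1.5, 6.0]
opening: 0.13
grip_force: 78.6
```

Emit:
{"fn": "carry_out", "kwargs": {
  "series": [0,0,-0.02,0,0,0,0,0,-0.05,0,0,0,0,0,-0.09,0,0,0,0,0,-0.13,0,0,0,0,0,-0.17,0,0,0]
}}

```text
clock: 10.75
ee_pos: [0.4888, -0.3602, 0.3324]
ee_rot: [-180.0, 0.0, 28.4]
force: [0.8, -0.3, -1.6]
opening: 0.13
grip_force: 77.9
```

```bash
python3 - <<'E'
from h import *
s=read_state(); print(s["clock"],s["ee_pos"],s["ee_rot"],s["force"],s["moment"],s["opening"])
R=Rn.from_euler("xyz",s["ee_rot"],degrees=True)
for n in ("wrist","scene"):
    c=capture(n)
    if n=="wrist": save(c,"w4.png",(180,60,460,270),2.8)
    for l in ["hook_tool","hook_throat"]: print(n,l,[(np.round(r["at"],4),r["score"],R.inv().apply(np.array(r["at"])-s["ee_pos"]).round(4)) for r in place_of(n,l)][:2])
E
```

```text
10.75 [ 0.4888 -0.3602  0.3324] [-179.963     0.025    28.3735] [ 0.8349 -0.3169 -1.6297] [-0.0412 -0.0703  0.0253] 0.1303165882537987
wrist hook_tool [(array([ 0.4838, -0.3613,  0.3065]), 0.96, array([-0.0049, -0.0014,  0.0259])), (array([ 0.2908, -0.2453,  0.005 ]), 0.74, array([-0.1195, -0.195 ,  0.3276]))]
wrist hook_throat [(array([ 0.4928, -0.3575,  0.1938]), 0.91, array([ 0.0049, -0.0004,  0.1386]))]
scene hook_tool [(array([ 0.4898, -0.364 ,  0.3105]), 0.5, array([-0.0009,  0.0038,  0.0219]))]
scene hook_throat [(array([ 0.4934, -0.362 ,  0.1964]), 0.68, array([0.0033, 0.0038, 0.136 ]))]
```

View pics/w4.png

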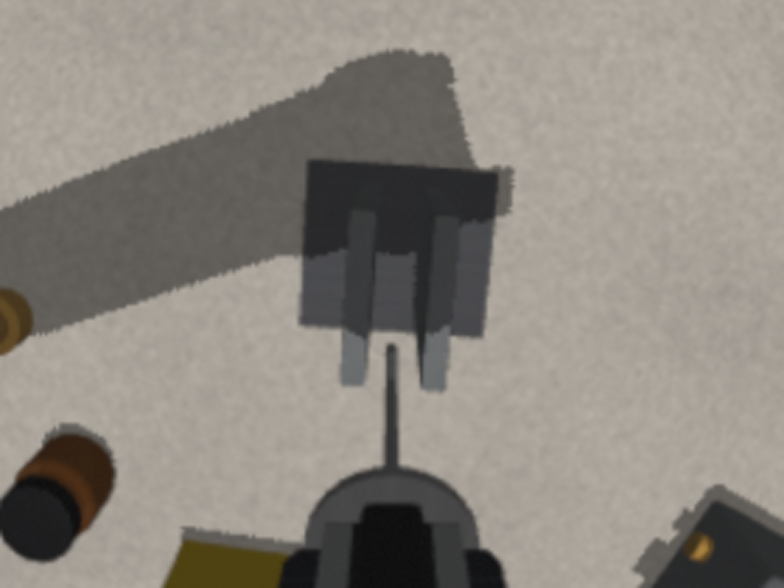

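```bash
python3 - <<'E'
from h import *
s=read_state(); R=Rn.from_euler("xyz",s["ee_rot"],degrees=True)
c=capture("wrist"); W=wcloud(c); Q=R.inv().apply((W-s["ee_pos"]).reshape(-1,3)).reshape(W.shape)
m=(abs(Q[...,0])<.03)&(abs(Q[...,1])<.03)&(Q[...,2]>.02)&(Q[...,2]<.16)&(c["depth"]>0)
q=Q[m]; v=np.argwhere(m)
for z in np.arange(.02,.15,.01):
    k=(q[:,2]>=z)&(q[:,2]<z+.01)
    if k.sum(): print(round(z,3),k.sum(),q[k].mean(0),q[k].min(0)[:2],q[k].max(0)[:2], v[k].mean(0).round())
print(v.min(0),q[np.argsort(v[:,0])[:12]])
E
```

```text
0.02 892 [ 0.0077 -0.0008  0.0226] [-0.0023 -0.0184] [0.0142 0.0165] [239. 319.]
0.06 13 [-0.003  -0.0008  0.0674] [-0.0041 -0.0032] [-0.0021  0.001 ] [224. 319.]
0.07 36 [-0.0034 -0.0011  0.0745] [-0.0047 -0.0033] [-0.0022  0.0011] [221. 319.]
0.08 26 [-0.0031 -0.0004  0.0845] [-0.0039 -0.0019] [-0.0021  0.0012] [216. 320.]
0.09 23 [-0.0031 -0.0003  0.095 ] [-0.0043 -0.0019] [-0.002   0.0012] [211. 320.]
0.1 19 [-0.0033 -0.0005  0.1051] [-0.0042 -0.002 ] [-0.0024  0.0013] [206. 320.]
0.11 18 [-0.0034 -0.0003  0.1142] [-0.0045 -0.002 ] [-0.0024  0.0014] [203. 320.]
0.12 35 [ 0.0008 -0.0006  0.1258] [-0.0048 -0.002 ] [0.0084 0.0015] [194. 320.]
0.13 54 [ 0.0006 -0.0001  0.1353] [-0.0051 -0.0021] [0.0085 0.0015] [191. 320.]
[182 288] [[ 0.0085 -0.0012  0.136 ]
 [ 0.0081 -0.0003  0.1375]
 [ 0.0075 -0.0012  0.1364]
 [ 0.0075 -0.0003  0.1364]
 [ 0.0075 -0.002   0.1331]
 [ 0.0077 -0.0012  0.1324]
 [ 0.0077 -0.0003  0.1325]
 [ 0.0079 -0.002   0.1286]
 [ 0.008  -0.0012  0.1283]
 [ 0.0084 -0.0003  0.1267]
 [ 0.0065  0.0006  0.1336]
 [ 0.0064  0.0015  0.1337]]
```

```bash
python3 - <<'E'
from h import *
plan([.5172,-.0012,.275],68.9)
E
```

```text
[0.0245, -0.0376, 0.0068, -0.001, 0.0, -0.088, 0.0489, -0.0753, 0.0137, -0.001, 0.0, -0.177, 0.0734, -0.1129, 0.0205, -0.002, 0.0, -0.265, 0.0978, -0.1506, 0.0274, -0.002, 0.0, -0.353, 0.1223, -0.1882, 0.0342, -0.003, 0.0, -0.442]
[0.0382, -0.0236, 0.0068, -0.001, 0.0, -0.088, 0.0764, -0.0472, 0.0135, -0.001, 0.0, -0.177, 0.1146, -0.0708, 0.0203, -0.002, 0.0, -0.265]
```

Emit:
{"fn": "carry_out", "kwargs": {
  "series": [0.024,-0.038,0.007,0,0,-0.088,0.049,-0.075,0.014,0,0,-0.177,0.073,-0.113,0.02,0,0,-0.265,0.098,-0.151,0.027,0,0,-0.353,0.122,-0.188,0.034,0,0,-0.442]
}}

```text
clock: 11.6
ee_pos: [0.5061, -0.1345, 0.2952]
ee_rot: [-179.8, 0.1, 54.0]
force: [1.2, 0.4, -1.5]
opening: 0.129
grip_force: 78.4
```

Emit:
{"fn": "carry_out", "kwargs": {
  "series": [0.038,-0.024,0.007,0,0,-0.088,0.076,-0.047,0.013,0,0,-0.177,0.115,-0.071,0.02,0,0,-0.265,0.115,-0.071,0.02,0,0,-0.265,0.115,-0.071,0.02,0,0,-0.265]
}}

```text
clock: 12.1
ee_pos: [0.5168, -0.0003, 0.2751]
ee_rot: [-179.8, 0.2, 69.2]
force: [0.6, -0.4, -1.9]
opening: 0.13
grip_force: 78.4
```

```bash
cat > m.py <<'E'
from h import *
import sys
s=read_state(); R=Rn.from_euler("xyz",s["ee_rot"],degrees=True); print(s["clock"],s["ee_pos"],s["ee_rot"],s["force"])
c=capture("wrist"); save(c,sys.argv[1],(215,60,425,210),3.7); W=wcloud(c); 
toq=lambda X: R.inv().apply((X-s["ee_pos"]).reshape(-1,3)).reshape(X.shape)
Q=toq(W)
m=(abs(Q[...,0])<.014)&(abs(Q[...,1])<.006)&(Q[...,2]>.05)&(Q[...,2]<.142)&(c["depth"]>0)
q=Q[m]; k=(q[:,2]<.12); print("rod surf",np.median(q[k],0),"tip",q[~k].max(0),"y",np.median(q[~k][:,1]))
loops(c); print(housing(W))
for b in (np.array([.521,.012,.06]),np.array([.456,-.049,.06])):
    k=(W[...,2]>.051)&(W[...,2]<.064)&(np.hypot(W[...,0]-b[0],W[...,1]-b[1])<.019); g=Q[k]
    if len(g)>6: print("bar in tool: x",np.percentile(g[:,0],[5,50,95]),"y",g[:,1].min(),g[:,1].max(),"z",np.median(g[:,2]),"slope deg",np.degrees(np.polyfit(g[:,1],g[:,0],1)[0]))
E
python3 m.py w5.png
```

```text
12.1 [ 0.5168 -0.0003  0.2751] [-179.7952    0.165    69.1562] [ 0.555  -0.4305 -1.9063]
rod surf [-0.0025 -0.0008  0.0865] tip [0.0092 0.001  0.1376] y -0.0007691846514943253
b0 86 bar mid [0.5208 0.0127] len 0.02415647955341078 bar yaw -19.775396 z 0.060616141830812584
b2 42 bar mid [ 0.4594 -0.0508] len 0.017058900502708488 bar yaw -25.045183 z 0.05992840954321062
(array([482.8747,   2.9165]), array([151.4483, 167.2069]), 12.946444511413574, np.int64(11230))
bar in tool: x [0.0121 0.0145 0.0158] y -0.012263604702334459 0.011870016192581906 z 0.2144943325871113 slope deg 0.8796513181307926
bar in tool: x [-0.0681 -0.0671 -0.0656] y -0.043352368789794746 -0.02638970609234434 z 0.21549999246966678 slope deg -4.3625885755517695
```

View pics/w5.png

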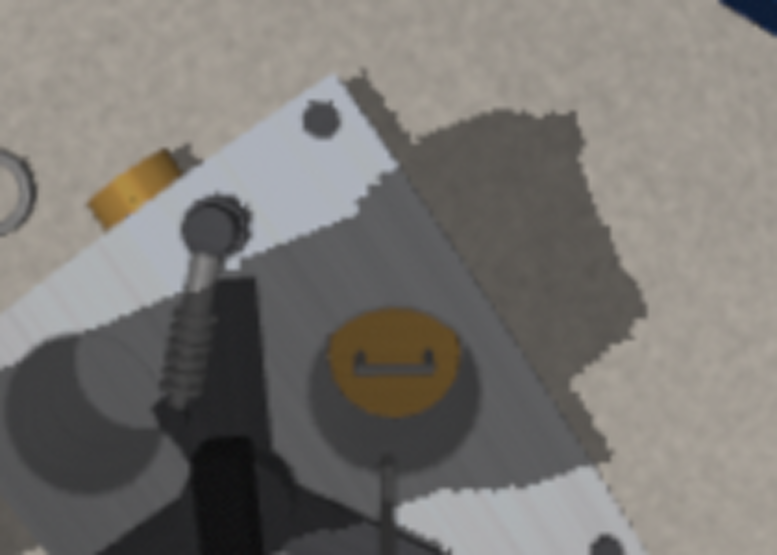

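Emit:
{"fn": "carry_out", "kwargs": {
  "series": [0,0,0.025,0,0,0,0,0,0.045,0,0,0,0,0,0.06,0,0,0,0,0,0.07,0,0,0,0,0,0.07,0,0,0]
}}

```text
clock: 12.65
ee_pos: [0.5167, -0.0039, 0.2056]
ee_rot: [-179.8, 0.1, 68.7]
force: [0.1, -0.1, -0.8]
opening: 0.128
grip_force: 78.4
```

```bash
python3 m.py w6.png
```

```text
12.65 [ 0.5167 -0.0039  0.2056] [-179.823     0.1463   68.7431] [ 0.1287 -0.113  -0.7539]
rod surf [-0.0035 -0.0008  0.1107] tip [0.009  0.0056 0.1416] y -0.0007780762860636138
b0 117 bar mid [0.5222 0.0125] len 0.024890650275843074 bar yaw -20.833492 z 0.06071639523082341
b2 37 bar mid [ 0.4568 -0.0492] len 0.012125354596728076 bar yaw -27.2789 z 0.06097650166766105
(array([482.8458,   3.1977]), array([151.6922, 166.9007]), 12.835323333740234, np.int64(16341))
bar in tool: x [0.0162 0.0179 0.019 ] y -0.012839438124740721 0.01205073782862519 z 0.1448427797144243 slope deg 0.5308856720379624
bar in tool: x [-0.0652 -0.0636 -0.0621] y -0.04498699677318746 -0.0329145183502791 z 0.1448981649146129 slope deg -5.647802414473806
```

View pics/w6.png

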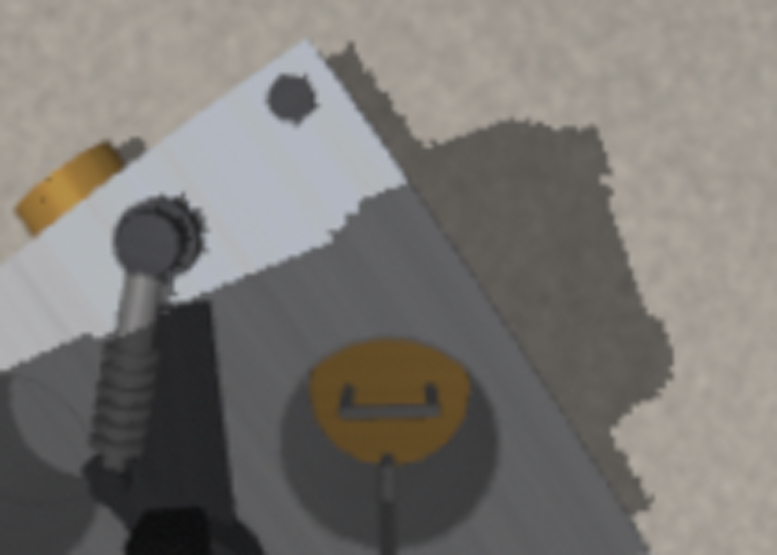

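Emit:
{"fn": "carry_out", "kwargs": {
  "series": [0.0035,0,0,0,0,0,0.0035,0,0,0,0,0,0.0035,0,0,0,0,0]
}}

```text
clock: 13.0
ee_pos: [0.5201, 0.0014, 0.2081]
ee_rot: [179.9, -0.1, 68.9]
force: [0.3, -0.5, -0.7]
opening: 0.131
grip_force: 78.4
```

Emit:
{"fn": "carry_out", "kwargs": {
  "series": [0,0,0,0,0,0,0,0,0,0,0,0,0,0,0,0,0,0]
}}

```text
clock: 13.3
ee_pos: [0.5194, 0.0011, 0.2074]
ee_rot: [180.0, -0.0, 68.9]
force: [-0.2, 0.5, -1.0]
opening: 0.129
grip_force: 78.4
```

```bash
python3 m.py w7.png
```

```text
13.3 [0.5194 0.0011 0.2074] [179.9936  -0.0063  68.9176] [-0.1869  0.544  -0.9718]
rod surf [-0.0027 -0.0008  0.0937] tip [0.0093 0.0057 0.1416] y -0.0008112289806517224
b0 114 bar mid [0.5216 0.0127] len 0.023683571657892828 bar yaw -20.304688 z 0.06071315127016039
b2 44 bar mid [ 0.4571 -0.0491] len 0.011651229658445287 bar yaw -28.085083 z 0.06066453691769756
(array([483.1607,   3.1149]), array([151.0886, 167.0008]), 12.96990966796875, np.int64(15621))
bar in tool: x [0.0101 0.0118 0.0129] y -0.014038511158765223 0.00963834877456934 z 0.1466758686546229 slope deg 0.31347199814129345
bar in tool: x [-0.0708 -0.0692 -0.0679] y -0.04586527616982465 -0.03435269628452814 z 0.1467106807908241 slope deg -2.7967698363080613
```

Emit:
{"fn": "carry_out", "kwargs": {
  "series": [-0.0025,-0.0014,0.008,0,0,0,-0.0025,-0.0014,0.008,0,0,0,-0.0025,-0.0014,0.008,0,0,0,-0.0025,-0.0014,0.008,0,0,0]
}}

```text
clock: 13.75
ee_pos: [0.5172, -0.0007, 0.1992]
ee_rot: [-180.0, 0.0, 68.9]
force: [0.1, 0.2, -0.8]
opening: 0.13
grip_force: 78.4
```

```bash
python3 m.py w7.png
```

```text
13.75 [ 0.5172 -0.0007  0.1992] [-179.991     0.0059   68.9125] [ 0.1422  0.2245 -0.8091]
rod surf [-0.0034 -0.0008  0.1069] tip [0.0139 0.0056 0.1409] y -0.0007887953077815803
b0 159 bar mid [0.5212 0.01  ] len 0.024708089754037373 bar yaw -18.323765 z 0.06082828173393934
b2 28 bar mid [ 0.4566 -0.0493] len 0.011073955985508793 bar yaw -17.150118 z 0.060605771342167006
(array([482.8955,   2.9425]), array([151.788, 167.249]), 12.966050148010254, np.int64(16608))
bar in tool: x [-0.0012  0.0133  0.0155] y -0.012586842387551105 0.012144202152431236 z 0.1383282671732361 slope deg 2.1673131899287457
bar in tool: x [-0.0686 -0.0669 -0.066 ] y -0.04459247355725095 -0.03351214771922158 z 0.13856641436443567 slope deg 2.737548035928044
```

Emit:
{"fn": "carry_out", "kwargs": {
  "series": [0,0,0.005,0,0,0,0,0,0.01,0,0,0,0,0,0.015,0,0,0,0,0,0.02,0,0,0,0,0,0.02,0,0,0]
}}

```text
clock: 14.3
ee_pos: [0.5164, -0.0007, 0.1782]
ee_rot: [-179.9, 0.1, 68.9]
force: [-0.8, 0.6, -1.3]
opening: 0.127
grip_force: 78.4
```

```bash
python3 m.py w8.png
```

```text
14.3 [ 0.5164 -0.0007  0.1782] [-179.8937    0.0692   68.92  ] [-0.8332  0.6427 -1.2636]
rod surf [-0.004  -0.0001  0.0992] tip [0.0086 0.0056 0.1415] y -0.0008320282642760748
b0 186 bar mid [0.521  0.0101] len 0.024645995741988058 bar yaw -17.805891 z 0.06036679216360738
b2 19 bar mid [ 0.454  -0.0482] len 0.005233988526269759 bar yaw -63.588356 z 0.060496231444685765
(array([483.0089,   3.0828]), array([151.3221, 167.3018]), 12.93837833404541, np.int64(18446))
bar in tool: x [-0.003   0.0142  0.0159] y -0.011910297713148837 0.012766212582475601 z 0.11776764841371154 slope deg 4.260615510764367
bar in tool: x [-0.0684 -0.0662 -0.0648] y -0.04307925043998877 -0.03890650910834765 z 0.11782115409010159 slope deg -8.877283896756355
```

View pics/w8.png

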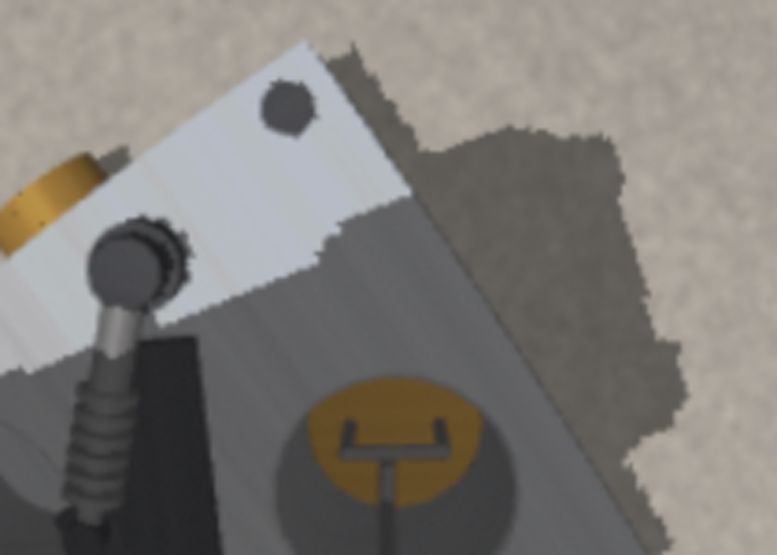

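Emit:
{"fn": "carry_out", "kwargs": {
  "series": [0.004,0,0,0,0,0,0.008,0,0,0,0,0,0.0135,0,0,0,0,0,0.0135,0,0,0,0,0,0.0135,0,0,0,0,0]
}}

```text
clock: 14.85
ee_pos: [0.5221, 0.0122, 0.1793]
ee_rot: [180.0, 0.0, 69.0]
force: [0.5, -0.7, -1.2]
opening: 0.129
grip_force: 78.4
```

Emit:
{"fn": "carry_out", "kwargs": {
  "series": [0,0,-0.006,0,0,0,0,0,-0.012,0,0,0,0,0,-0.018,0,0,0,0,0,-0.025,0,0,0,0,0,-0.025,0,0,0]
}}

```text
clock: 15.35
ee_pos: [0.523, 0.0119, 0.2057]
ee_rot: [179.9, -0.1, 68.9]
force: [0.2, 0.4, -1.8]
opening: 0.129
grip_force: 78.3
```

```bash
python3 m.py w9.png
```

```text
15.35 [0.523  0.0119 0.2057] [179.8778  -0.0901  68.9096] [ 0.2332  0.422  -1.8036]
rod surf [-0.0026 -0.0008  0.086 ] tip [0.0093 0.0054 0.138 ] y -0.0008039404063801541
b0 29 bar mid [0.5232 0.0137] len 0.024746802276681468 bar yaw -19.748327 z 0.060393402938866095
b2 11 bar mid [ 0.4538 -0.0474] len 0.0034470201678789532 bar yaw -13.347461 z 0.060656027674213464
(array([483.0335,   2.6659]), array([151.6518, 167.8559]), 12.86935043334961, np.int64(14426))
bar in tool: x [0.0006 0.0016 0.0026] y -0.013131263832758104 0.01163101528870717 z 0.14525482255065406 slope deg 1.3677755579411701
bar in tool: x [-0.0815 -0.0803 -0.0797] y -0.04532762007897303 -0.041884786166982504 z 0.14479662153174458 slope deg 7.576921796197363
```

View pics/w9.png

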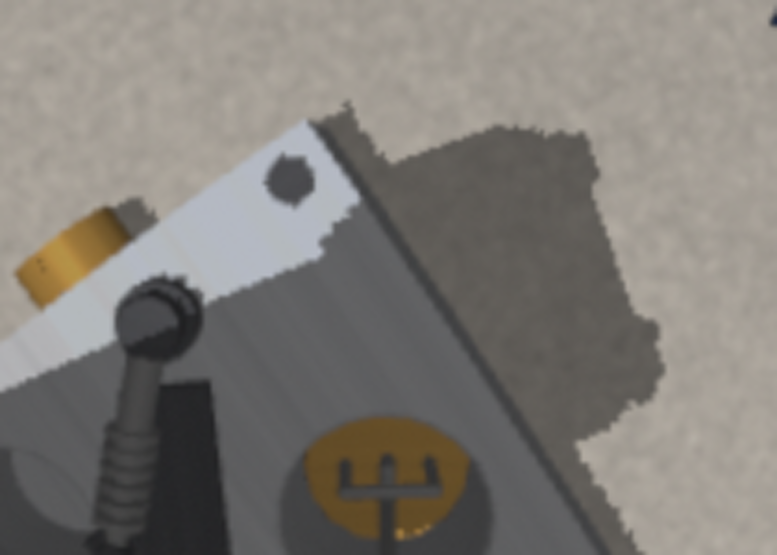

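Emit:
{"fn": "carry_out", "kwargs": {
  "series": [0,0,-0.025,0,0,0,0,0,-0.05,0,0,0,0,0,-0.08,0,0,0,0,0,-0.11,0,0,0,0,0,-0.135,0,0,0]
}}

```text
clock: 15.9
ee_pos: [0.522, 0.0117, 0.3406]
ee_rot: [180.0, -0.0, 68.9]
force: [-0.2, 0.1, -2.3]
opening: 0.131
grip_force: 78.4
```

```bash
cat > tr.py <<'E'
from h import *
s=read_state(); print(s["clock"],s["ee_pos"],s["ee_rot"],s["force"])
for n in ("wrist","top","scene"):
    c=capture(n); W=(wcloud if n=="wrist" else cloud)(c)
    if n=="wrist": save(c,"w10.png")
    for r in cut_out(n,"tray")[:1]:
        m=cv2.erode(r["mask"].astype(np.uint8),np.ones((2,2)))>0; m&=(W[...,2]<.045)&(c["depth"]>0)
        b=cv2.minAreaRect((W[m][:,:2]*1e4).astype(np.float32)); print(n,np.array(b[0])/10,np.array(b[1])/10,b[2],r["score"],m.sum())
    print([(np.round(r["at"],4),round(r["score"],2)) for r in place_of(n,"tray")[:2]],[(np.round(r["at"],4),round(r["score"],2)) for r in place_of(n,"strainer0")[:4]])
E
python3 tr.py
```

```text
15.9 [0.522  0.0117 0.3406] [179.9756  -0.0289  68.9044] [-0.2135  0.1138 -2.2529]
wrist [487.0859 286.1386] [138.9444 116.6439] 9.954480171203613 0.73 3387
[(array([ 0.4535, -0.0497,  0.0926]), 0.46)] [(array([ 0.4558, -0.0483,  0.0063]), 0.76), (array([0.5217, 0.0106, 0.1607]), 0.61), (array([0.4849, 0.003 , 0.0007]), 0.22)]
top [477.0176 341.8818] [137.499  230.1974] 10.505658149719238 0.79 3135
[(array([ 0.4767,  0.3437, -0.0044]), 0.81)] [(array([ 0.4537, -0.0509,  0.0107]), 0.63), (array([ 0.7991, -0.0312,  0.0015]), 0.52), (array([ 0.2874, -0.2509, -0.0001]), 0.3)]
scene [478.1508 354.0835] [147.1882 253.9473] 10.476996421813965 0.89 2337
[(array([ 0.475 ,  0.3412, -0.0008]), 0.64)] [(array([0.5146, 0.015 , 0.1547]), 0.53), (array([ 0.4987, -0.3565, -0.0044]), 0.44)]
```

View pics/w10.png

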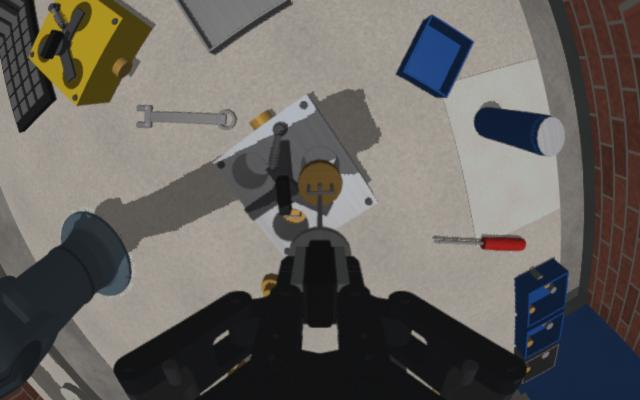

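```bash
python3 - <<'E'
from h import *
plan([.467,.389,.30],68.9,step=.027)
E
```

```text
[0.0221, -0.0124, 0.0026, 0.0, 0.0, 0.0, 0.0443, -0.0249, 0.0051, 0.0, 0.0, 0.0, 0.0664, -0.0373, 0.0077, 0.0, 0.0, 0.0, 0.0886, -0.0498, 0.0102, 0.0, 0.0, 0.0, 0.1107, -0.0622, 0.0128, 0.0, 0.0, 0.0]
[0.0221, -0.0125, 0.0026, 0.0, 0.0, 0.0, 0.0443, -0.0249, 0.0051, 0.0, 0.0, 0.0, 0.0664, -0.0374, 0.0077, 0.0, 0.0, 0.0, 0.0886, -0.0498, 0.0102, 0.0, 0.0, 0.0, 0.1107, -0.0623, 0.0128, 0.0, 0.0, 0.0]
[0.0221, -0.0125, 0.0026, 0.0, 0.0, 0.0, 0.0443, -0.0249, 0.0051, 0.0, 0.0, 0.0, 0.0664, -0.0374, 0.0077, 0.0, 0.0, 0.0, 0.0886, -0.0498, 0.0102, 0.0, 0.0, 0.0, 0.1107, -0.0623, 0.0128, 0.0, 0.0, 0.0]
```

Emit:
{"fn": "carry_out", "kwargs": {
  "series": [0.008,-0.004,0,0,0,0,0.024,-0.013,0,0,0,0,0.046,-0.026,0,0,0,0,0.07,-0.039,0,0,0,0,0.094,-0.053,0,0,0,0]
}}

```text
clock: 17.0
ee_pos: [0.5061, 0.1204, 0.3393]
ee_rot: [-180.0, -0.0, 68.9]
force: [0.7, 0.5, -1.2]
opening: 0.128
grip_force: 78.3
```

Emit:
{"fn": "carry_out", "kwargs": {
  "series": [0.024,-0.013,0.003,0,0,0,0.048,-0.027,0.006,0,0,0,0.072,-0.041,0.009,0,0,0,0.096,-0.054,0.012,0,0,0,0.12,-0.068,0.015,0,0,0]
}}

```text
clock: 17.5
ee_pos: [0.4855, 0.257, 0.3241]
ee_rot: [-180.0, -0.0, 69.0]
force: [-0.1, -0.6, -2.4]
opening: 0.132
grip_force: 78.3
```

Emit:
{"fn": "carry_out", "kwargs": {
  "series": [0.024,-0.013,0.003,0,0,0,0.048,-0.027,0.006,0,0,0,0.07,-0.039,0.009,0,0,0,0.09,-0.051,0.012,0,0,0,0.105,-0.059,0.015,0,0,0]
}}

```text
clock: 18.0
ee_pos: [0.4673, 0.3773, 0.3088]
ee_rot: [-179.9, -0.0, 69.1]
force: [0.0, -0.1, -2.7]
opening: 0.124
grip_force: 78.3
```

Emit:
{"fn": "carry_out", "kwargs": {
  "series": [0.008,-0.004,0.003,0,0,0,0.012,-0.007,0.006,0,0,0,0.013,-0.007,0.01,0,0,0,0.013,-0.007,0.01,0,0,0,0.013,-0.007,0.01,0,0,0]
}}

```text
clock: 18.5
ee_pos: [0.4677, 0.3874, 0.2992]
ee_rot: [180.0, 0.0, 68.8]
force: [0.4, -0.6, -2.1]
opening: 0.132
grip_force: 78.3
```

```bash
python3 tr.py
```

```text
18.5 [0.4677 0.3874 0.2992] [179.9837   0.0405  68.789 ] [ 0.4414 -0.6395 -2.0911]
wrist [478.1684 334.0263] [138.8291 246.6434] 11.056941986083984 0.64 12626
[(array([ 0.4792,  0.348 , -0.0023]), 0.64)] [(array([0.4658, 0.3882, 0.1166]), 0.62)]
top [476.9958 342.0918] [137.1663 228.7672] 10.528660774230957 0.56 2842
[(array([ 0.4771,  0.3468, -0.003 ]), 0.6)] [(array([0.469 , 0.3904, 0.1148]), 0.58), (array([ 0.453 , -0.0516,  0.0132]), 0.56)]
scene [478.8362 345.1049] [144.0536 234.1984] 10.661835670471191 0.75 2231
[(array([0.4746, 0.338 , 0.0007]), 0.79), (array([ 0.4989, -0.3575, -0.0062]), 0.65)] [(array([ 0.4507, -0.052 ,  0.0928]), 0.74), (array([0.4682, 0.3899, 0.1168]), 0.52)]
```

Emit:
{"fn": "carry_out", "kwargs": {
  "series": [0,0,0.02,0,0,0,0,0,0.045,0,0,0,0,0,0.07,0,0,0,0,0,0.09,0,0,0,0,0,0.1,0,0,0]
}}

```text
clock: 19.6
ee_pos: [0.4658, 0.388, 0.1968]
ee_rot: [-179.9, 0.2, 68.9]
force: [0.2, -0.7, -2.9]
opening: 0.127
grip_force: 78.3
```

Emit:
{"fn": "carry_out", "kwargs": {
  "series": [0,0,0.005,0,0,0,0,0,0.01,0,0,0,0,0,0.015,0,0,0,0,0,0.02,0,0,0,0,0,0.026,0,0,0]
}}

```text
clock: 20.1
ee_pos: [0.4677, 0.3895, 0.1741]
ee_rot: [179.9, -0.1, 68.9]
force: [0.4, -0.4, -1.8]
opening: 0.132
grip_force: 78.4
```

```bash
cat > m2.py <<'E'
from h import *
import sys
s=read_state(); R=Rn.from_euler("xyz",s["ee_rot"],degrees=True); print(s["clock"],s["ee_pos"],s["ee_rot"],s["force"])
c=capture("wrist"); save(c,sys.argv[1],(215,60,425,240),3.3); W=wcloud(c); Q=R.inv().apply((W-s["ee_pos"]).reshape(-1,3)).reshape(W.shape)
g=Q[(W[...,2]>.049)&(W[...,2]<.058)&(abs(Q[...,0])<.04)&(abs(Q[...,1])>.003)&(abs(Q[...,1])<.02)]
if len(g)>5: print("bar x",np.percentile(g[:,0],[5,50,95]),"y",g[:,1].min(),g[:,1].max(),"n",len(g))
print([(np.round(r["at"],4),round(r["score"],2)) for r in place_of("wrist","strainer0")[:3]])
E
python3 m2.py w11.png
```

```text
20.1 [0.4677 0.3895 0.1741] [179.9461  -0.1277  68.9132] [ 0.3689 -0.3589 -1.8322]
bar x [-0.0004  0.0014  0.0024] y -0.012743257423680049 0.01120415439706309 n 87
[(array([0.4703, 0.3897, 0.0043]), 0.92)]
```

View pics/w11.png

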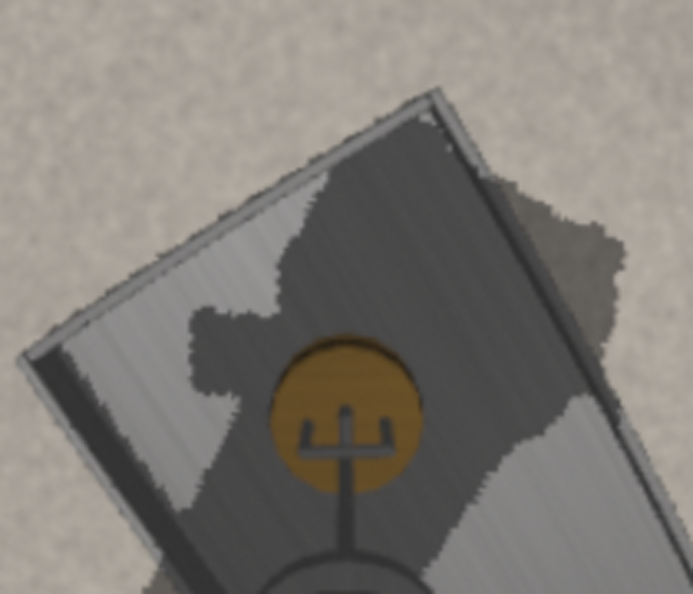

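Emit:
{"fn": "carry_out", "kwargs": {
  "series": [0,0,0.002,0,0,0,-0.005,0,0.002,0,0,0,-0.01,0,0.002,0,0,0,-0.016,0,0.002,0,0,0,-0.022,0,0.002,0,0,0]
}}

```text
clock: 20.7
ee_pos: [0.459, 0.3676, 0.1715]
ee_rot: [180.0, -0.0, 68.9]
force: [-0.1, 0.8, -1.0]
opening: 0.127
grip_force: 78.4
```

```bash
python3 m2.py w12.png
```

```text
20.7 [0.459  0.3676 0.1715] [179.9955  -0.0049  68.8939] [-0.1428  0.8206 -0.9573]
bar x [0.0229 0.0248 0.0263] y -0.012326382806567632 0.011515284966682797 n 113
[(array([0.4675, 0.3894, 0.0062]), 0.81), (array([0.4563, 0.3652, 0.1422]), 0.62), (array([0.7372, 0.0937, 0.0005]), 0.59)]
```

Emit:
{"fn": "carry_out", "kwargs": {
  "series": [0,0,-0.03,0,0,0,0,0,-0.07,0,0,0,0,0,-0.11,0,0,0,0,0,-0.11,0,0,0]
}}

```text
clock: 21.2
ee_pos: [0.4628, 0.3712, 0.289]
ee_rot: [179.7, -0.8, 68.9]
force: [0.3, 1.3, 0.1]
opening: 0.129
grip_force: 78.5
```

```bash
python3 - <<'E'
from h import *
plan([.451,-.062,.275],68)
E
```

```text
[-0.0454, 0.0161, 0.001, 0.001, -0.002, 0.002, -0.0908, 0.0322, 0.0021, 0.001, -0.003, 0.003, -0.1362, 0.0483, 0.0031, 0.002, -0.005, 0.005, -0.1816, 0.0644, 0.0042, 0.003, -0.006, 0.007, -0.227, 0.0805, 0.0052, 0.003, -0.008, 0.009]
[-0.0452, 0.0165, 0.0013, 0.001, -0.002, 0.002, -0.0905, 0.033, 0.0027, 0.001, -0.003, 0.003, -0.1357, 0.0495, 0.004, 0.002, -0.005, 0.005, -0.181, 0.066, 0.0053, 0.003, -0.006, 0.007]
```

Emit:
{"fn": "carry_out", "kwargs": {
  "series": [-0.045,0.016,0.001,0,0,0.003,-0.09,0.032,0.002,0,0,0.006,-0.136,0.049,0.003,0,0,0.01,-0.181,0.065,0.004,0,0,0.014,-0.227,0.081,0.005,0,0,0.016]
}}

```text
clock: 21.7
ee_pos: [0.4525, 0.1256, 0.2759]
ee_rot: [-180.0, -0.0, 68.0]
force: [0.9, 0.2, -1.0]
opening: 0.127
grip_force: 78.4
```

Emit:
{"fn": "carry_out", "kwargs": {
  "series": [-0.045,0.017,0.001,0,0,0,-0.09,0.033,0.002,0,0,0,-0.135,0.05,0.004,0,0,0,-0.178,0.066,0.005,0,0,0,-0.178,0.066,0.005,0,0,0]
}}

```text
clock: 22.2
ee_pos: [0.4463, -0.0703, 0.2712]
ee_rot: [179.9, 0.1, 67.2]
force: [0.1, 0.5, -1.4]
opening: 0.126
grip_force: 78.5
```

Emit:
{"fn": "carry_out", "kwargs": {
  "series": [0,0,0.02,0,0,0,0,0,0.045,0,0,0,0,0,0.06,0,0,0,0,0,0.06,0,0,0]
}}

```text
clock: 22.6
ee_pos: [0.4452, -0.0618, 0.2088]
ee_rot: [-179.7, 0.2, 68.0]
force: [-0.4, 0.8, -1.5]
opening: 0.124
grip_force: 78.4
```

```bash
python3 m.py w13.png
```

```text
22.6 [ 0.4452 -0.0618  0.2088] [-179.7076    0.1537   68.0084] [-0.3911  0.8053 -1.5075]
rod surf [-0.0031 -0.0008  0.1046] tip [0.0097 0.0056 0.1417] y -0.0008085724419156937
b0 0
b2 124 bar mid [ 0.4553 -0.0487] len 0.025447050810533327 bar yaw -25.211872 z 0.060421940858114254
(array([483.129 ,   3.2949]), array([151.4422, 167.6458]), 13.056619644165039, np.int64(20759))
bar in tool: x [0.0144 0.0164 0.0182] y -0.007387448376972332 0.017956835413273812 z 0.14830737579407388 slope deg -3.2039874672783455
```

View pics/w13.png

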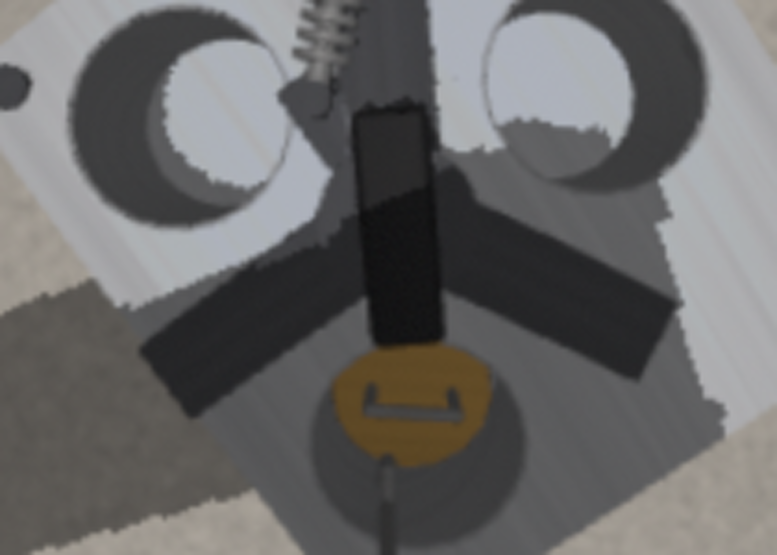

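Emit:
{"fn": "carry_out", "kwargs": {
  "series": [0.002,0.0045,0,0,0,0.056,0.002,0.0045,0.008,0,0,0.056,0.002,0.0045,0.008,0,0,0.056,0.002,0.0045,0.008,0,0,0.056]
}}

```text
clock: 23.05
ee_pos: [0.4522, -0.0621, 0.2033]
ee_rot: [-180.0, 0.0, 64.8]
force: [-0.8, -0.4, -0.6]
opening: 0.131
grip_force: 78.4
```

```bash
python3 m.py w14.png
```

```text
23.05 [ 0.4522 -0.0621  0.2033] [-179.9791    0.0054   64.8368] [-0.8022 -0.4089 -0.6153]
rod surf [-0.0032 -0.0008  0.1026] tip [0.0134 0.0058 0.142 ] y -0.0007340403307932391
b0 0
b2 118 bar mid [ 0.4551 -0.0485] len 0.024767857338535013 bar yaw -25.002506 z 0.06062036894329486
(array([483.1048,   3.0676]), array([150.95  , 167.3773]), 12.97592544555664, np.int64(21579))
bar in tool: x [0.012  0.0138 0.0147] y -0.01549987589774657 0.009268361362254443 z 0.14266360905098474 slope deg 0.1586444998443088
```

Emit:
{"fn": "carry_out", "kwargs": {
  "series": [0,-0.002,0.005,0,0,0,0,-0.002,0.01,0,0,0,0,-0.002,0.015,0,0,0,0,-0.002,0.02,0,0,0,0,-0.002,0.025,0,0,0]
}}

```text
clock: 23.6
ee_pos: [0.4505, -0.0613, 0.1777]
ee_rot: [-180.0, 0.0, 64.8]
force: [0.1, 0.6, -2.1]
opening: 0.127
grip_force: 78.4
```

Emit:
{"fn": "carry_out", "kwargs": {
  "series": [0,0,0,0,0,0,0,0,0,0,0,0]
}}

```text
clock: 23.8
ee_pos: [0.4506, -0.0614, 0.1781]
ee_rot: [-180.0, 0.0, 64.8]
force: [1.1, -0.1, -1.2]
opening: 0.125
grip_force: 78.4
```

```bash
python3 m.py w15.png
```

```text
23.8 [ 0.4506 -0.0614  0.1781] [-179.9818    0.0273   64.7862] [ 1.1329 -0.058  -1.2106]
rod surf [-0.0037 -0.0001  0.0995] tip [0.0086 0.0057 0.1406] y 6.832992653667475e-05
b0 0
b2 175 bar mid [ 0.4539 -0.0506] len 0.025424520537518043 bar yaw -25.0467 z 0.06034655512631637
(array([483.1104,   3.2151]), array([151.1825, 167.0467]), 12.869377136230469, np.int64(24978))
bar in tool: x [-0.0031  0.0135  0.0151] y -0.014219850231697284 0.011206098619404178 z 0.11771491291213187 slope deg -0.9898428103752135
```

Depth unchanged from the first pull and well aligned. Hook forward and lift.

Emit:
{"fn": "carry_out", "kwargs": {
  "series": [0.004,0,0,0,0,0,0.008,0,0,0,0,0,0.013,0,0,0,0,0,0.013,0,0,0,0,0,0.013,0,0,0,0,0]
}}

```text
clock: 24.35
ee_pos: [0.4563, -0.0493, 0.1783]
ee_rot: [-180.0, 0.0, 64.8]
force: [-0.1, 0.1, -1.2]
opening: 0.127
grip_force: 78.4
```

Emit:
{"fn": "carry_out", "kwargs": {
  "series": [0,0,-0.006,0,0,0,0,0,-0.012,0,0,0,0,0,-0.018,0,0,0,0,0,-0.03,0,0,0,0,0,-0.045,0,0,0]
}}

```text
clock: 24.85
ee_pos: [0.4556, -0.0496, 0.2238]
ee_rot: [-179.9, 0.0, 64.8]
force: [-0.5, 0.9, -1.8]
opening: 0.124
grip_force: 78.3
```

Emit:
{"fn": "carry_out", "kwargs": {
  "series": [0,0,-0.025,0,0,0,0,0,-0.05,0,0,0,0,0,-0.08,0,0,0,0,0,-0.11,0,0,0,0,0,-0.12,0,0,0]
}}

```text
clock: 25.35
ee_pos: [0.458, -0.05, 0.3474]
ee_rot: [179.7, -0.2, 64.8]
force: [0.5, 0.5, -2.2]
opening: 0.129
grip_force: 78.5
```

```bash
python3 tr.py; python3 - <<'E'
from h import *
plan([.484,.292,.31],64.8,step=.027)
E
```

```text
25.35 [ 0.458  -0.05    0.3474] [179.6721  -0.2461  64.7581] [ 0.5061  0.5102 -2.2359]
wrist [436.8392 224.4112] [19.062  34.9481] 55.977638244628906 0.72 170
[] [(array([ 0.4603, -0.0482,  0.1612]), 0.69)]
top [476.9529 341.9021] [138.086  229.8216] 10.76218032836914 0.97 2944
[(array([ 0.4746,  0.3447, -0.0007]), 0.76)] []
scene [479.0429 344.6159] [144.1355 233.775 ] 10.589215278625488 0.55 2025
[(array([0.4355, 0.0409, 0.0866]), 0.61)] [(array([ 0.4559, -0.0462,  0.1573]), 0.48)]
[0.0247, -0.0092, 0.0025, 0.0, 0.0, 0.0, 0.0494, -0.0185, 0.005, 0.0, 0.0, 0.0, 0.0741, -0.0277, 0.0075, 0.0, 0.0, 0.0, 0.0988, -0.037, 0.01, 0.0, 0.0, 0.0, 0.1234, -0.0462, 0.0125, 0.0, 0.0, 0.0]
[0.0247, -0.0092, 0.0025, 0.0, 0.0, 0.0, 0.0494, -0.0185, 0.005, 0.0, 0.0, 0.0, 0.0741, -0.0277, 0.0075, 0.0, 0.0, 0.0, 0.0988, -0.037, 0.01, 0.0, 0.0, 0.0, 0.1234, -0.0462, 0.0125, 0.0, 0.0, 0.0]
[0.0247, -0.0092, 0.0025, 0.0, 0.0, 0.0, 0.0494, -0.0185, 0.005, 0.0, 0.0, 0.0, 0.0741, -0.0277, 0.0075, 0.0, 0.0, 0.0]
```

Emit:
{"fn": "carry_out", "kwargs": {
  "series": [0.008,-0.003,0,0,0,0,0.024,-0.009,0,0,0,0,0.046,-0.017,0,0,0,0,0.07,-0.026,0,0,0,0,0.094,-0.035,0,0,0,0]
}}

```text
clock: 26.45
ee_pos: [0.4646, 0.0522, 0.3433]
ee_rot: [-180.0, -0.0, 64.8]
force: [0.7, 0.2, -1.4]
opening: 0.125
grip_force: 78.4
```

Emit:
{"fn": "carry_out", "kwargs": {
  "series": [0.024,-0.009,0,0,0,0,0.048,-0.018,0,0,0,0,0.072,-0.027,0.003,0,0,0,0.096,-0.036,0.006,0,0,0,0.12,-0.045,0.01,0,0,0]
}}

```text
clock: 26.95
ee_pos: [0.4747, 0.1802, 0.3331]
ee_rot: [-180.0, -0.0, 64.9]
force: [0.9, -0.9, -1.3]
opening: 0.127
grip_force: 78.4
```

Emit:
{"fn": "carry_out", "kwargs": {
  "series": [0.024,-0.009,0.005,0,0,0,0.048,-0.018,0.012,0,0,0,0.07,-0.026,0.018,0,0,0,0.088,-0.033,0.025,0,0,0,0.1,-0.037,0.03,0,0,0]
}}

```text
clock: 27.45
ee_pos: [0.4832, 0.287, 0.3023]
ee_rot: [-179.9, 0.0, 65.0]
force: [-0.8, 0.1, -2.7]
opening: 0.128
grip_force: 78.4
```

Emit:
{"fn": "carry_out", "kwargs": {
  "series": [0.005,-0.002,0.005,0,0,0,0.007,-0.003,0.01,0,0,0,0.007,-0.003,0.01,0,0,0,0.007,-0.003,0.01,0,0,0,0.007,-0.003,0.01,0,0,0]
}}

```text
clock: 27.95
ee_pos: [0.4849, 0.291, 0.2938]
ee_rot: [180.0, -0.0, 64.7]
force: [0.3, 0.0, -2.4]
opening: 0.129
grip_force: 78.4
```

```bash
python3 tr.py
```

```text
27.95 [0.4849 0.291  0.2938] [179.9734  -0.0301  64.6877] [ 0.2825  0.0014 -2.3952]
wrist [477.2294 338.6556] [138.1763 237.7898] 10.558202743530273 0.86 15244
[(array([ 0.4763,  0.3451, -0.0016]), 0.61)] [(array([0.4684, 0.3921, 0.0046]), 0.88), (array([0.4871, 0.2916, 0.1092]), 0.75)]
top [479.181  330.3407] [138.2684 206.1568] 10.846403121948242 0.89 1825
[(array([ 0.4802,  0.3466, -0.002 ]), 0.91)] [(array([0.4813, 0.2924, 0.1121]), 0.76)]
scene [480.0682 344.7104] [143.5166 233.5066] 10.74621868133545 0.62 1973
[(array([ 0.4747,  0.3414, -0.0014]), 0.8)] [(array([0.4865, 0.2988, 0.1109]), 0.67), (array([0.4725, 0.3932, 0.0047]), 0.64), (array([ 0.8003, -0.0325,  0.0033]), 0.51), (array([0.5203, 0.0165, 0.0873]), 0.34)]
```

Emit:
{"fn": "carry_out", "kwargs": {
  "series": [0,0,0.02,0,0,0,0,0,0.045,0,0,0,0,0,0.07,0,0,0,0,0,0.088,0,0,0,0,0,0.096,0,0,0]
}}

```text
clock: 29.05
ee_pos: [0.4829, 0.2913, 0.195]
ee_rot: [-179.9, 0.2, 64.8]
force: [0.4, -0.9, -2.1]
opening: 0.134
grip_force: 78.3
```

Emit:
{"fn": "carry_out", "kwargs": {
  "series": [0,0,0.005,0,0,0,0,0,0.01,0,0,0,0,0,0.015,0,0,0,0,0,0.02,0,0,0,0,0,0.026,0,0,0]
}}

```text
clock: 29.55
ee_pos: [0.485, 0.2925, 0.1718]
ee_rot: [180.0, -0.1, 64.8]
force: [-0.0, -1.0, -1.3]
opening: 0.128
grip_force: 78.4
```

```bash
python3 m2.py w16.png
```

```text
29.55 [0.485  0.2925 0.1718] [179.9505  -0.103   64.7953] [-0.0054 -1.018  -1.3045]
bar x [0.0001 0.0019 0.0029] y -0.012684759994059035 0.01194847927624467 n 97
[(array([0.4691, 0.3898, 0.0047]), 0.9), (array([0.4869, 0.2932, 0.0028]), 0.76)]
```

Emit:
{"fn": "carry_out", "kwargs": {
  "series": [0,0,0,0,0,0,-0.005,0,0,0,0,0,-0.01,0,0,0,0,0,-0.016,0,0,0,0,0,-0.022,0,0,0,0,0]
}}

```text
clock: 30.15
ee_pos: [0.4748, 0.2713, 0.1714]
ee_rot: [180.0, 0.0, 64.8]
force: [0.0, -0.7, -1.2]
opening: 0.125
grip_force: 78.4
```

```bash
python3 m2.py w17.png
```

```text
30.15 [0.4748 0.2713 0.1714] [179.9967   0.0022  64.7695] [ 0.0155 -0.7071 -1.1734]
bar x [0.0238 0.0253 0.0263] y -0.012296045769298582 0.012290506491864797 n 98
[(array([0.4682, 0.3899, 0.0048]), 0.83), (array([0.4894, 0.2968, 0.0033]), 0.63)]
```

Emit:
{"fn": "carry_out", "kwargs": {
  "series": [0,0,-0.04,0,0,0,0,0,-0.08,0,0,0,0,0,-0.12,0,0,0,0,0,-0.155,0,0,0,0,0,-0.155,0,0,0]
}}

```text
clock: 30.75
ee_pos: [0.4783, 0.2739, 0.3332]
ee_rot: [179.7, -0.7, 64.8]
force: [0.7, 1.0, -0.6]
opening: 0.131
grip_force: 78.6
```

```bash
python3 - <<'E'
from h import *
plan([.491,-.36,.32],27,step=.045)
E
```

```text
[-0.0379, 0.0188, 0.0005, 0.0, -0.001, 0.044, -0.0758, 0.0376, 0.0011, 0.0, -0.002, 0.088, -0.1136, 0.0563, 0.0016, 0.0, -0.003, 0.132, -0.1515, 0.0751, 0.0021, 0.0, -0.004, 0.176, -0.1894, 0.0939, 0.0027, 0.001, -0.004, 0.22]
[-0.0329, 0.0266, 0.0007, 0.0, -0.001, 0.044, -0.0657, 0.0532, 0.0014, 0.0, -0.002, 0.088, -0.0986, 0.0797, 0.002, 0.0, -0.003, 0.132, -0.1315, 0.1063, 0.0027, 0.0, -0.004, 0.176, -0.1644, 0.1329, 0.0034, 0.001, -0.004, 0.22]
[-0.0263, 0.0331, 0.0008, 0.0, -0.001, 0.044, -0.0526, 0.0662, 0.0016, 0.0, -0.002, 0.088, -0.0789, 0.0993, 0.0024, 0.0, -0.003, 0.132, -0.1051, 0.1324, 0.0032, 0.0, -0.004, 0.176, -0.1314, 0.1655, 0.004, 0.001, -0.004, 0.22]
```

Emit:
{"fn": "carry_out", "kwargs": {
  "series": [-0.038,0.019,0,0,0,0.044,-0.076,0.038,0.001,0,0,0.088,-0.114,0.056,0.002,0,0,0.132,-0.152,0.075,0.002,0,0,0.176,-0.189,0.094,0.003,0,0,0.22]
}}

```text
clock: 31.25
ee_pos: [0.4787, 0.0592, 0.3223]
ee_rot: [-180.0, 0.0, 52.1]
force: [1.2, 0.2, -0.9]
opening: 0.133
grip_force: 78.4
```

Emit:
{"fn": "carry_out", "kwargs": {
  "series": [-0.033,0.027,0,0,0,0.044,-0.066,0.053,0.001,0,0,0.088,-0.099,0.08,0.002,0,0,0.132,-0.131,0.106,0.003,0,0,0.176,-0.164,0.133,0.003,0,0,0.22]
}}

```text
clock: 31.75
ee_pos: [0.4831, -0.1513, 0.3192]
ee_rot: [-179.9, 0.0, 39.5]
force: [1.0, 0.2, -0.8]
opening: 0.126
grip_force: 78.4
```

Emit:
{"fn": "carry_out", "kwargs": {
  "series": [-0.026,0.033,0,0,0,0.044,-0.053,0.066,0.001,0,0,0.088,-0.079,0.099,0.002,0,0,0.132,-0.105,0.132,0.003,0,0,0.176,-0.131,0.166,0.004,0,0,0.22]
}}

```text
clock: 32.25
ee_pos: [0.4886, -0.3623, 0.3151]
ee_rot: [-179.9, 0.0, 26.9]
force: [0.4, -0.4, -0.9]
opening: 0.129
grip_force: 78.5
```

Emit:
{"fn": "carry_out", "kwargs": {
  "series": [0,0,0,0,0,0,0,0,0,0,0,0,0,0,0,0,0,0]
}}

```text
clock: 32.55
ee_pos: [0.4892, -0.3597, 0.3153]
ee_rot: [-179.9, -0.0, 27.1]
force: [-0.8, 1.4, -1.0]
opening: 0.127
grip_force: 78.6
```

```bash
python3 - <<'E'
from h import *
s=read_state(); R=Rn.from_euler("xyz",s["ee_rot"],degrees=True); print(s["clock"],s["ee_pos"],s["ee_rot"])
c=capture("wrist"); W=wcloud(c); Q=R.inv().apply((W-s["ee_pos"]).reshape(-1,3)).reshape(W.shape)
print("stand top",rect(W,.128,.142,[.497,-.357],.06))
m=(abs(Q[...,0])<.014)&(abs(Q[...,1])<.006)&(Q[...,2]>.05)&(Q[...,2]<.142)&(c["depth"]>0)
print("rod y",np.median(Q[m],0))
for n in ("top","scene"):
    c=capture(n); print(n,[(np.round(r["at"],3),round(r["score"],2)) for r in place_of(n,"strainer0")[:4]+place_of(n,"tray")[:1]])
plan([.491,-.36,.24],26)
E
```

```text
32.55 [ 0.4892 -0.3597  0.3153] [-179.8749   -0.0078   27.0879]
stand top (array([ 496.6, -358. ]), array([71., 42.]), 25.0, np.int64(1348))
rod y [-0.003  -0.0003  0.109 ]
top [(array([0.483, 0.296, 0.006]), 0.73), (array([0.466, 0.392, 0.004]), 0.5), (array([0.518, 0.01 , 0.089]), 0.44)]
scene [(array([0.467, 0.392, 0.003]), 0.48), (array([0.484, 0.299, 0.002]), 0.46), (array([ 0.473,  0.343, -0.003]), 0.77)]
[0.0009, 0.0001, 0.0382, 0.0, 0.0, 0.009, 0.0017, 0.0003, 0.0765, 0.0, -0.001, 0.019]
```

Emit:
{"fn": "carry_out", "kwargs": {
  "series": [0,0,0.035,0,0,0.02,0,0,0.07,0,0,0.035,0,0,0.1,0,0,0.035,0,0,0.125,0,0,0.035,0,0,0.14,0,0,0.035]
}}

```text
clock: 33.4
ee_pos: [0.4881, -0.3601, 0.174]
ee_rot: [-179.8, 0.1, 25.0]
force: [0.0, -0.6, -1.7]
opening: 0.125
grip_force: 78.6
```

Emit:
{"fn": "carry_out", "kwargs": {
  "series": [0,0,0.004,0,0,0,0,0,0.008,0,0,0,0,0,0.011,0,0,0,0,0,0.0125,0,0,0,0,0,0.0125,0,0,0]
}}

```text
clock: 33.9
ee_pos: [0.4892, -0.3618, 0.1645]
ee_rot: [179.9, -0.0, 25.0]
force: [0.2, 0.3, -1.2]
opening: 0.127
grip_force: 78.6
```

```bash
python3 - <<'E'
from h import *
s=read_state(); print(s["clock"],s["ee_pos"],s["ee_rot"],s["force"],s["moment"])
E
```

```text
33.9 [ 0.4892 -0.3618  0.1645] [179.945   -0.0459  24.9714] [ 0.1578  0.2574 -1.2131] [ 0.0179 -0.0029  0.0212]
```

Emit:
{"fn": "carry_out", "kwargs": {
  "series": [0,0,0.001,0,0,0,0,0,0.002,0,0,0,0,0,0.002,0,0,0]
}}

```text
clock: 34.2
ee_pos: [0.4893, -0.3618, 0.1635]
ee_rot: [180.0, -0.1, 25.0]
force: [-2.1, 1.4, 5.9]
opening: 0.129
grip_force: 79.9
```

Emit:
{"fn": "carry_out", "kwargs": {
  "series": [0,0,0,0,0,0,0,0,0,0,0,0,0,0,0,0,0,0,0,0,0,0,0,0],
  "jaw": 0
}}

```text
clock: 34.6
ee_pos: [0.4888, -0.3614, 0.1616]
ee_rot: [-180.0, 0.0, 25.0]
force: [0.2, 0.6, -0.1]
opening: 0.501
grip_force: 0.0
```

Emit:
{"fn": "carry_out", "kwargs": {
  "series": [0,0,-0.02,0,0,0,0,0,-0.06,0,0,0,0,0,-0.1,0,0,0,0,0,-0.14,0,0,0,0,0,-0.16,0,0,0]
}}

```text
clock: 35.1
ee_pos: [0.4898, -0.363, 0.3259]
ee_rot: [179.7, -0.2, 24.9]
force: [0.9, -0.3, 0.2]
opening: 0.501
grip_force: 0.0
```

```bash
python3 - <<'E'
from h import *
s=read_state(); print(s["clock"],s["ee_pos"],s["ee_rot"])
c=capture("wrist"); save(c,"w18.png",(180,60,460,270),2.8); W=wcloud(c)
for z in ((.13,.139),(.178,.19)): print(z,rect(W,*z,[.495,-.357],.06))
print([(np.round(r["at"],3),r["score"]) for l in ("hook_tool","stand") for r in place_of("wrist",l)[:1]])
plan([.4725,0,.30],73)
E
```

```text
35.1 [ 0.4898 -0.363   0.3259] [179.7175  -0.191   24.9406]
(0.13, 0.139) (array([ 496.7, -357.8]), array([70. , 42.1]), 24.3, np.int64(971))
(0.178, 0.19) (array([ 485.5, -363.5]), array([26.1, 11.2]), 24.7, np.int64(360))
[(array([ 0.484, -0.365,  0.136]), 0.67), (array([ 0.496, -0.353,  0.003]), 0.84)]
[0.0172, -0.0419, 0.0029, 0.0, 0.0, -0.105, 0.0344, -0.0839, 0.0057, 0.001, 0.0, -0.21, 0.0515, -0.1258, 0.0086, 0.001, 0.0, -0.314, 0.0687, -0.1678, 0.0114, 0.002, -0.001, -0.419, 0.0859, -0.2097, 0.0143, 0.002, -0.001, -0.524]
[0.0359, -0.0277, 0.0029, 0.0, 0.0, -0.105, 0.0717, -0.0554, 0.0058, 0.001, 0.0, -0.21, 0.1076, -0.0832, 0.0087, 0.001, 0.0, -0.314]
```

View pics/w18.png

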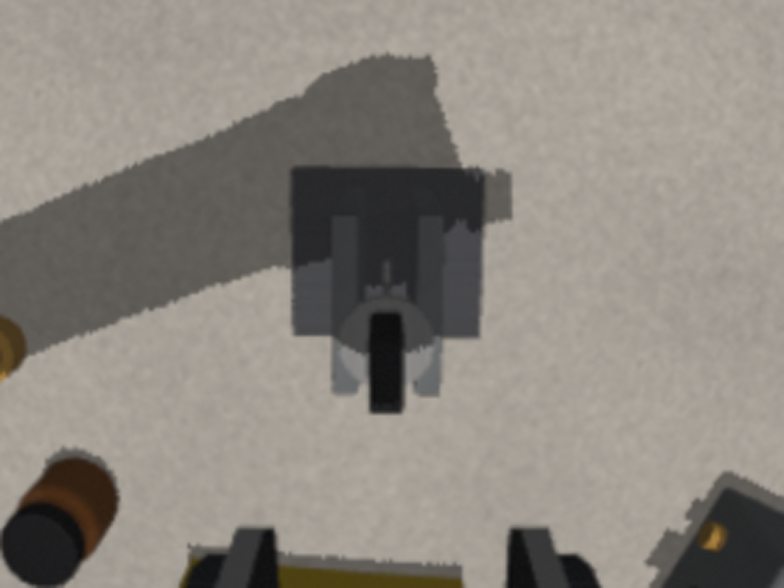

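The hook hangs upright in its slot (crop 386,340). I've now viewed 16 pictures, which is two over the limit of 14. I'll check the rest by numbers only.

Emit:
{"fn": "carry_out", "kwargs": {
  "series": [0.017,-0.042,0.003,0,0,-0.105,0.034,-0.084,0.006,0,0,-0.21,0.052,-0.126,0.009,0,0,-0.314,0.069,-0.168,0.011,0,0,-0.419,0.086,-0.21,0.014,0,0,-0.524]
}}

```text
clock: 35.75
ee_pos: [0.4767, -0.1324, 0.3058]
ee_rot: [-179.9, 0.1, 55.3]
force: [0.5, 0.5, -0.5]
opening: 0.497
grip_force: 0.0
```

Emit:
{"fn": "carry_out", "kwargs": {
  "series": [0.036,-0.028,0.003,0,0,-0.105,0.072,-0.055,0.006,0,0,-0.21,0.108,-0.083,0.009,0,0,-0.314,0.108,-0.083,0.009,0,0,-0.314,0.108,-0.083,0.009,0,0,-0.314]
}}

```text
clock: 36.25
ee_pos: [0.4708, 0.0027, 0.2968]
ee_rot: [-179.8, 0.1, 73.2]
force: [0.2, -0.4, -0.4]
opening: 0.5
grip_force: 0.0
```

```bash
python3 - <<'E'
from h import *
s=read_state(); print(s["clock"],s["ee_pos"],s["ee_rot"])
W=wcloud(capture("wrist")); print(rect(W,.124,.137,[.472,0],.035))
plan([.4725,0,.127],73,per=9)
E
```

```text
36.25 [0.4708 0.0027 0.2968] [-179.8259    0.143    73.2007]
(array([470.7,   0.2]), array([44.9, 14. ]), 73.0, np.int64(638))
[0.0, 0.0005, 0.0426, -0.001, 0.001, 0.0, -0.0001, 0.001, 0.0851, -0.001, 0.001, 0.0, -0.0001, 0.0015, 0.1277, -0.002, 0.002, 0.0, -0.0002, 0.002, 0.1703, -0.002, 0.002, 0.0]
```

Emit:
{"fn": "carry_out", "kwargs": {
  "series": [0,0.001,0.045,0,0,0,-0.001,0.001,0.09,0,0,0,-0.002,0.001,0.13,0,0,0,-0.002,0.001,0.155,0,0,0,-0.002,0.001,0.168,0,0,0]
}}

```text
clock: 36.8
ee_pos: [0.4701, -0.0034, 0.1279]
ee_rot: [-179.7, 0.2, 72.7]
force: [-0.2, 0.1, 0.4]
opening: 0.504
grip_force: 0.0
```

Emit:
{"fn": "carry_out", "kwargs": {
  "series": [0,0,0.001,0,0,0,0,0,0.001,0,0,0]
}}

```text
clock: 37.0
ee_pos: [0.4733, -0.0018, 0.1305]
ee_rot: [179.9, -0.0, 72.9]
force: [0.0, 0.4, 0.2]
opening: 0.499
grip_force: 0.0
```

Emit:
{"fn": "carry_out", "kwargs": {
  "series": [0,0,0,0,0,0,0,0,0,0,0,0,0,0,0,0,0,0,0,0,0,0,0,0,0,0,0,0,0,0],
  "jaw": -1,
  "grip_force": 60
}}

```text
clock: 37.5
ee_pos: [0.4717, -0.0002, 0.1313]
ee_rot: [-179.8, -0.1, 73.0]
force: [-4.5, 0.2, 7.6]
opening: 0.143
grip_force: 59.6
```

Emit:
{"fn": "carry_out", "kwargs": {
  "series": [0,0,0,0,0,0.14,0,0,0,0,0,0.28,0,0,0,0,0,0.42,0,0,0,0,0,0.56,0,0,0,0,0,0.7]
}}

```text
clock: 38.0
ee_pos: [0.4715, -0.0001, 0.1312]
ee_rot: [-179.8, 0.1, 32.6]
force: [-4.4, -0.2, 9.8]
opening: 0.148
grip_force: 59.8
```

Emit:
{"fn": "carry_out", "kwargs": {
  "series": [0,0,0,0,0,0.12,0,0,0,0,0,0.24,0,0,0,0,0,0.32,0,0,0,0,0,0.345,0,0,0,0,0,0.345]
}}

```text
clock: 38.5
ee_pos: [0.4715, 0.0001, 0.1312]
ee_rot: [-179.8, 0.1, 13.1]
force: [-7.3, 1.5, 9.0]
opening: 0.145
grip_force: 59.9
```

Emit:
{"fn": "carry_out", "kwargs": {
  "series": [0,0,0,0,0,0,0,0,0,0,0,0,0,0,0,0,0,0,0,0,0,0,0,0],
  "jaw": 0.2
}}

```text
clock: 38.9
ee_pos: [0.4728, -0.0009, 0.13]
ee_rot: [180.0, -0.0, 13.1]
force: [0.3, 0.2, -0.5]
opening: 0.605
grip_force: 0.0
```

Emit:
{"fn": "carry_out", "kwargs": {
  "series": [0,0,-0.03,0,0,0,0,0,-0.08,0,0,0,0,0,-0.13,0,0,0,0,0,-0.18,0,0,0,0,0,-0.2,0,0,0]
}}

```text
clock: 39.4
ee_pos: [0.4752, -0.0012, 0.3352]
ee_rot: [-179.9, -0.5, 13.1]
force: [0.5, 0.3, -0.0]
opening: 0.597
grip_force: 0.0
```

```bash
python3 - <<'E'
from h import *
s=read_state(); print(s["clock"],s["ee_pos"],s["ee_rot"],s["force"])
W=wcloud(capture("wrist")); print("grip",rect(W,.124,.137,[.472,0],.035))
for n in ("top","scene"):
    c=capture(n); W=cloud(c)
    print(n,[(l,np.round(r["at"],3),round(r["score"],2)) for l in ("strainer0","tray","hook_tool","pen_pot","spray_can","oil_jar","parts_bin","fitting") for r in place_of(n,l)[:2]])
    print("handle",rect(W,.178,.19,[.488,-.361],.04))
    for p in ([.468,.391],[.486,.293]): print("body top",rect(W,.02,.031,p,.03))
E
```

```text
39.4 [ 0.4752 -0.0012  0.3352] [-179.9296   -0.5363   13.0716] [ 0.5245  0.2651 -0.0041]
grip (array([470.6,   0.2]), array([44.9, 13.6]), 13.2, np.int64(507))
top [('strainer0', array([0.47 , 0.392, 0.002]), 0.54), ('strainer0', array([0.484, 0.293, 0.005]), 0.5), ('tray', array([ 0.482,  0.349, -0.003]), 0.85), ('hook_tool', array([ 0.485, -0.362,  0.136]), 0.42), ('pen_pot', array([ 0.73 ,  0.268, -0.002]), 0.96), ('pen_pot', array([ 0.499, -0.355,  0.002]), 0.62), ('spray_can', array([ 0.797, -0.03 ,  0.001]), 0.72), ('oil_jar', array([ 0.287, -0.252, -0.001]), 0.83), ('parts_bin', array([0.735, 0.101, 0.003]), 0.64), ('parts_bin', array([0.485, 0.292, 0.005]), 0.35), ('fitting', array([ 0.36, -0.17, -0.  ]), 0.68)]
handle (array([ 487. , -362.2]), array([25. , 12.2]), 23.3, np.int64(42))
body top (array([469.7, 391.1]), array([41.8, 41. ]), 3.5, np.int64(137))
body top (array([487.6, 292.7]), array([42. , 38.9]), 89.9, np.int64(134))
scene [('strainer0', array([0.469, 0.393, 0.003]), 0.49), ('strainer0', array([0.487, 0.296, 0.004]), 0.46), ('tray', array([ 0.475,  0.344, -0.003]), 0.88), ('hook_tool', array([ 0.491, -0.367,  0.138]), 0.63), ('pen_pot', array([0.737, 0.095, 0.002]), 0.64), ('spray_can', array([ 0.802, -0.033, -0.   ]), 0.83), ('oil_jar', array([ 0.293, -0.247,  0.004]), 0.7), ('parts_bin', array([ 0.737,  0.094, -0.001]), 0.86), ('fitting', array([ 0.358, -0.175, -0.   ]), 0.48)]
handle (array([ 488.2, -362. ]), array([31.3, 11.3]), 26.0, np.int64(43))
body top (array([473.3, 390.5]), array([41.8, 40.7]), 82.4, np.int64(91))
body top (array([489.4, 293.7]), array([41.7, 43.9]), 61.6, np.int64(98))
```

```bash
python3 -c "
from workcell import *
print(close_job())"
```

```text
the job is handed in; nothing more can be done
None
```

I handed the job in with both strainers present (bores 0 and 2; bore 1 was empty) standing upright in the tray, the hook hanging in its stand and the keeper shut; the hand-in gave no verdict, and I viewed 16 pictures instead of the 14 allowed.

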